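Change over the fitting in a bench locking clamp

ROBOT

A 7-joint arm with a two-finger parallel gripper is mounted at the origin on a cart in front of the work surface, level with it; the furniture and walls round the work are solid. World frame = base frame: x ahead of the robot, y to its left, z up, the work surface at z = 0. Lengths are in m, angles in rad, forces in N, time in s.
With the tool pointing down it reaches from about 0.4 to 0.9 m from the base axis. Payload 5.5 kg.
Tool frame: the origin (TCP) lies between the finger pads; the fingertips stand 19 mm ahead of it and the grasp point (between the pads) is the TCP; z points along the fingers, y is the direction in which the jaws open and shut (so a half turn about z gives the same grasp; the last joint's range is limited). The gripper opens to 92 mm and grips with 3 to 60 N. Pads are 19 mm wide; open, the fingers measure 130 mm over their backs; the gripper's body (75 mm by 190 mm) begins 47 mm behind the grasp point.
Start: joints at [-0.959, 0.501, -0.427, 1.55, 0.221, 1.138, -0.21], TCP at [0.222, 0.611, 0.246] pointing down, gripper open.
Joint ranges: [-2.88, 2.88], [-0.31, 2.03], [-1.54, 1.56], [0.2, 2.42], [-1.41, 4.55], [0.19, 2.02], [-2.57, 2.57]. Speed limits (rad/s): [2.57, 2.57, 3.14, 3.14, 3.14, 3.14, 3.14].

INTERFACE

Orientations are given as a unit quaternion [w, x, y, z].
In Python, from rig import get_obs, read_camera, close_job gives the robot as it stands. The module is installed in compiled form; this text tells all that it offers.
- The arm moves only by the tool carry_out, never from a script. Its argument "motion" is a list of rows, each a list of 3 entries, a list of its own where there are three numbers: the turn, a rotation vector about the tool's x, y, z in rad, then the shift along the tool's x, y, z in m, then the finger opening in m, from 0 to 0.0918. In form: [[[rx, ry, rz], [tx, ty, tz], gripper], ...]. A call has 1 to 10 rows; each row shifts and turns the commanded pose from where the row before left it, along the tool's axes as they then stand; what a row does not reach is not made up. A row lasts 1/10 s, in which the tool goes at most 50 mm and 8.59 degrees, less where a joint would pass 70% of its speed; a pose out of reach is approached as far as the arm can. A call with a gripper value outside its range is refused whole. The fingers move at their own pace and stop on an object; "newtons" is the grip in N (left out, the last holds). Time passes only in rows, so rows that do not move let the fingers close. It gives the time, the measured TCP pose, the force and the opening at its end, in the units of the state.
- get_obs(): the state, without advancing time (a new reading comes with each control period).
- read_camera(name): name is "side" or "top" or "wrist"; returns a dict with "pixels" (384x512x3 uint8, red, green, blue), "z_map" (384x512 float32, m along the optical axis (not along the pixel's ray), 0 where there is no reading), "intrinsics" (3x3 intrinsics, pixels), "R" (3x3) and "t" (3): a world point X has camera coordinates R X + t; the wrist camera has in their place "mount" (4x4, takes a point from camera to tool coordinates, whose origin is the TCP and whose axes are the flange's). Camera axes: x right, y down, z forward; pixel columns grow to the right and rows downward; lengths in m; the calibration is good to about 2 mm. A picture is of the moment at which its call begins: read the wrist's pose just before it.
- close_job(): hands the job in, once; it reports no verdict.
The state is a dict: "clock": time; "joints": joint angles; "joint_vel": joint speeds; "joint_torque": joint torques, N m; "position": TCP position; "eef_rot": TCP orientation; "contact_force": force on the tool from outside, world axes, zero at the start; "torque": the same for the moment, N m; "opening": opening from 0.0 (shut) to 1.0 (fully open).
Only numpy, scipy, OpenCV 4.12 (cv2) and the standard library are available. Lean on these libraries where they do the work, as an engineer would, in place of code of your own. Each camera call takes 0.05 s, during which the arm holds its last target.

TASK

The red-marked union in the locking clamp is finished: pull the red release lever so that the clamp springs open, take the union out and lay it in the open tin. Then lay the next brass union in the jaws where the first one lay, and squeeze the two clamp handles together until they snap over centre and the clamp stays locked on it. Leave the steel tee and the two spanners where they are.

Things in the scene. Friction and masses are not known exactly. Their poses are not given: they have to be found in the camera images.
- clamp: Fixed grey stand, 200 x 180 mm on the bench, sloping 40 degrees down to the robot; on it lies a pair of steel locking C-clamp pliers, handles to the right, jaws to the left. Origin: on the bench below the pivot of the jaws. x away from the robot, y to the jaws, z up. The highest part is 160 mm up (170 mm open); the slope's plate lies 43 mm under the middle of the pliers.
- nest (a point): Centre of the seat between the jaws; the middle of a seated union belongs here. Axes: x up the slope, y level along the tool towards the jaws' open end, z out of the slope (40 degrees off vertical, leaning to the robot). A union lies with its length along y, a flat down (z) on the ledge, a corner in the V of the fixed jaw, and stays there by its weight when the clamp is open.
- clamp_frame: Fixed half of the pliers. Axes as nest, origin at the jaw pivot, 86 mm from the nest. Fixed jaw: black 120 degree V block 16 mm wide, apex 11 mm down the slope of the nest; ledge 16 mm wide, its top 9.5 mm under the nest. The C leaves x -35 to +33 mm free from y = 21 to 66 mm, and all beyond y = 106 mm; arms 14 mm thick. Parts go in and out along z.
- jaw_pad: Black V pad of the moving jaw, 16 mm wide, up the slope of the nest, on a rubber spring of 6 mm; it presses a clamped union with about 15 N and stands about 8 mm clear of it when the clamp is open. Origin at the apex of its V.
- union_done_mid (a point): Centre of the finished union, clamped in the jaws at the start: brass hexagonal fitting with red paint marks, 39 mm long (its y), 22 mm over corners (its x), 19 mm over flats (its z), 0.05 to 0.085 kg. Hold it by its two end faces, 39 mm apart.
- union_next_mid (a point): Centre of the next union, the same brass fitting without marks (39 mm long along its y, 22 mm over corners in x, 19 mm over flats in z, 0.05 to 0.085 kg), lying on a flat on the bench right of the clamp, its centre 9.5 mm up. Hold it by its two end faces, 39 mm apart.
- lever_tail (a point): Centre of the red pad at the tail of the release lever, past the ends of both handles: 9 mm thick (x), 34 long (y), 18 high (z; axes as nest when closed); 20 mm free on both sides, 40 mm below. The lever turns in the moving handle 80 mm from here; pull the pad up the slope (+x) 40 to 60 mm with about 5 N: the toggle breaks and handle and lever spring open. A weak spring returns it.
- handle_squeeze (a point): Point on the outer, up-slope face of the moving handle, where to squeeze, half-way up its 18 mm (z) side; its x axis points out of the handle. Measured up the slope it is 34 mm from fixed_squeeze when locked, 64 mm when open. From open it takes up to 18 N here to push it past centre; then it snaps home and stays.
- fixed_squeeze (a point): Point on the outer, down-slope face of the fixed handle, opposite handle_squeeze; axes as nest. This handle is 16 mm high (z), 12 mm thick and never moves: only the other comes in. 30 mm are free below both handles.
- clamp_handle (a joint): Angle between moving handle and moving jaw, rad: about 0.05 locked on a union (past centre), about 0.14 at dead centre, 0.6 sprung fully open.
- clamp_jaw (a joint): Angle of the moving jaw, rad: about 0.06 clamped on a union, 0.17 fully open.
- release_lever (a joint): Angle of the release lever in the moving handle, rad: 0 at rest, at most 0.6 pulled away from the fixed handle.
- tin_floor (a point): Centre of the inner floor of a flat steel tin fixed on the bench left of the clamp, floor 1 mm up: 68 mm (its x) by 108 mm (its y) inside, walls 2 mm, rim 22 mm above the bench. The lid is hinged on its +x rim and stands open, leaning back, 72 mm tall. A few tiny ferrules lie in it and do not matter.
- tee: Stainless tee fitting, 29 x 36 x 14 mm, lying on the bench right of the clamp, nearer or farther than the next union; leave it.
- spanner_long: Open-ended spanner, 125 mm long, 5 mm thick, lying in front of the clamp; leave it.
- spanner_short: Open-ended spanner, 112 mm long, 5 mm thick, lying beside the long one; leave it.

How it is judged:
On the way, in this order (a step that is already met when the one before it is completed fails the run):
1. the release lever is pulled (value of joint release_lever above 0.2 rad).
2. the clamp has sprung open (value of joint clamp_handle above 0.4 rad), for 0.2 s.
3. the finished union lies in the tin (x of union_done_mid in the frame of tin_floor between -0.031 and 0.031 m and y of union_done_mid in the frame of tin_floor between -0.05 and 0.05 m and z of union_done_mid in the frame of tin_floor between 0 and 0.022 m), for 0.2 s.
4. the next union lies in the open jaws (x of union_next_mid in the frame of nest between -0.005 and 0.006 m and y of union_next_mid in the frame of nest between -0.01 and 0.01 m and z of union_next_mid in the frame of nest between -0.005 and 0.005 m and angle between the y axis of union_next_mid and the y axis of nest, either way round below 0.15 rad and value of joint clamp_handle above 0.3 rad), for 0.2 s.
At the end, for the whole second after the job is handed in: The clamp is locked (handle angle under 0.1 rad, past centre) and its pad presses the next union with over 8 N; that union is within 5 mm of the seat across, 10 mm along it and 0.15 rad of its line; the finished union lies inside the tin, its centre under 22 mm above the tin's floor (all of step 3 and value of joint clamp_handle below 0.1 rad and contact force between jaw_pad and union_next above 8 N and x of union_next_mid in the frame of nest between -0.005 and 0.006 m and y of union_next_mid in the frame of nest between -0.01 and 0.01 m and z of union_next_mid in the frame of nest between -0.005 and 0.005 m and angle between the y axis of union_next_mid and the y axis of nest, either way round below 0.15 rad); the robot touches nothing.
It fails at once if the steel tee is pushed more than 20 mm from its place (distance of tee from where it was at the start of the episode above 0.02 m).
It fails at once if the long spanner is pushed more than 20 mm from its place (distance of spanner_long from where it was at the start of the episode above 0.02 m).
It fails at once if the short spanner is pushed more than 20 mm from its place (distance of spanner_short from where it was at the start of the episode above 0.02 m).
It also fails if it takes over 72 s, if anything falls off the work surface, if the arm or the gripper's body presses on something with over 40 N, if the wrist force passes 120 N, or if a joint passes its speed limit or range.

## Working session

There is one attempt and no reset: what is moved stays moved. The work goes in short steps, Python scripts to look and compute and a tool call to move; the robot and the scene stay as the last step left them, time stands still between calls to the robot, and variables do not carry over. Pictures are saved under pics/ and viewed, and the job is handed in when it is done.

Besides the shell and the picture viewer there is one more tool, called after "Call:" by a JSON object that holds its "name" and its "arguments", one argument or row to a line. carry_out: Moves the arm, as the interface text tells. Its arguments: {"type":"object","properties":{"motion":{"type":"array","items":{"type":"array"}},"newtons":{"type":"number"}},"required":["motion"]}

```bash
mkdir -p pics; cat > h.py <<'E'
import numpy as np, cv2
from rig import get_obs, read_camera, close_job
from scipy.spatial.transform import Rotation as Ro
def q2R(q): return Ro.from_quat([q[1],q[2],q[3],q[0]]).as_matrix()
def save(c,n): cv2.imwrite(f'pics/{n}.png',c['pixels'][:,:,::-1])
def cloud(c,obs=None):
    z=c['z_map'].astype(float);K=c['intrinsics'];v,u=np.mgrid[:z.shape[0],:z.shape[1]]
    P=np.stack([(u-K[0,2])*z/K[0,0],(v-K[1,2])*z/K[1,1],z],-1)
    if 'R' in c: W=(P-c['t'])@c['R']
    else:
        M=np.array(c['mount']);T=P@M[:3,:3].T+M[:3,3]
        W=T@q2R(obs['eef_rot']).T+np.array(obs['position'])
    W[z==0]=np.nan
    return W
E
python3 - <<'E'
from h import *
o=get_obs();print(o)
for n in ['side','top','wrist']:
    c=read_camera(n);save(c,n+'0');np.savez(f'pics/{n}0.npz',**c)
    if 'R' in c: print(n,-c['R'].T@c['t'],c['intrinsics'])
    else: print(c['mount'])
E
```

```text
{'clock': 0.0, 'joints': array([-0.95880635,  0.50185495, -0.42677093,  1.55143699,  0.220804  ,
        1.13830919, -0.21031281]), 'joint_vel': array([ 3.45425277e-04, -1.64633888e-03,  2.31639171e-03, -1.91278837e-04,
       -4.78091733e-06,  4.23258147e-04, -6.58030269e-04]), 'joint_torque': array([-1.08978494e-05, -5.66590691e+01, -5.81645966e+00, -2.79112011e+01,
       -6.87482720e-02,  3.03011702e-02,  1.79444405e-04]), 'position': array([0.2219744 , 0.61021854, 0.24467749]), 'eef_rot': array([-1.96200621e-04,  1.73500748e-01,  9.84833253e-01, -9.56529586e-04]), 'contact_force': array([-0.40110481,  0.62913559, -0.22363206]), 'torque': array([-0.04219006, -0.04630365,  0.00977346]), 'opening': 1.0007468108165627}
side [ 0.10071359 -0.65602069  0.41352216] [[354.75558931   0.         251.9630064 ]
 [  0.         354.75558931 195.81100925]
 [  0.           0.           1.        ]]
top [0.28103007 0.0824856  1.20263208] [[358.22538251   0.         256.78198929]
 [  0.         358.22538251 196.94521213]
 [  0.           0.           1.        ]]
[[ 4.55719036e-04 -9.59360182e-01 -2.82184042e-01  7.65042375e-02]
 [ 9.99999836e-01  5.35027149e-04 -2.03997300e-04  1.65185872e-04]
 [ 3.46683010e-04 -2.82183903e-01  9.59360269e-01 -1.38873881e-01]
 [ 0.00000000e+00  0.00000000e+00  0.00000000e+00  1.00000000e+00]]
```

View pics/side0.png

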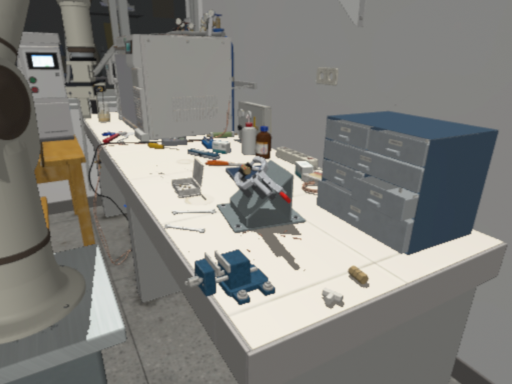

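View pics/top0.png

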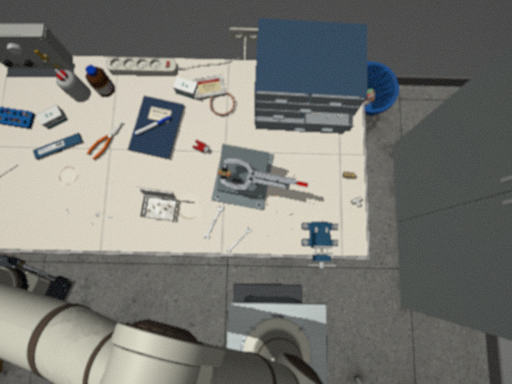

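View pics/wrist0.png

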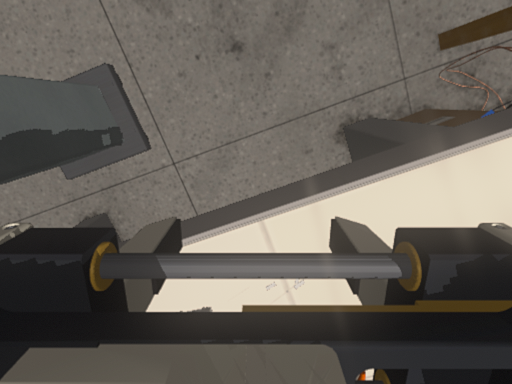

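The side view shows the clamp at about (262,195), the tin at (188,185), the union at (358,274) and the tee at (333,295). In the top view the clamp pivot is near (250,178), the red tail (303,184), the union (349,175), the tee (357,201), the tin (160,207) and the spanners (213,222) and (240,238). I'll zoom in and measure.

```bash
python3 - <<'E'
from h import *
t=dict(np.load('pics/top0.npz'));s=dict(np.load('pics/side0.npz'))
a=t['pixels'][130:260,130:380,::-1];cv2.imwrite('pics/topz.png',cv2.resize(a,None,fx=3.2,fy=3.2,interpolation=cv2.INTER_CUBIC))
a=s['pixels'][145:245,160:320,::-1];cv2.imwrite('pics/sidez.png',cv2.resize(a,None,fx=5,fy=5,interpolation=cv2.INTER_CUBIC))
W=cloud(t);Ws=cloud(s)
for p in [(303,184),(349,175),(357,201),(160,207),(213,222),(240,238),(250,178),(225,173),(285,181),(215,150),(270,152),(215,205),(264,208)]: print(p,W[p[1],p[0]].round(4))
print('side')
for p in [(358,274),(333,295),(285,197),(188,187),(195,212),(185,228)]: print(p,Ws[p[1],p[0]].round(4))
E
```

```text
(303, 184) [ 0.5163 -0.0671  0.1334]
(349, 175) [ 0.5765 -0.2406  0.0173]
(357, 201) [ 0.4874 -0.2658  0.0149]
(160, 207) [0.4558 0.3985 0.0025]
(213, 222) [0.4082 0.2176 0.0044]
(240, 238) [0.3565 0.1257 0.0047]
(250, 178) [0.5333 0.0954 0.127 ]
(225, 173) [0.5481 0.173  0.1244]
(285, 181) [ 0.5253 -0.0123  0.13  ]
(215, 150) [0.6598 0.2207 0.0028]
(270, 152) [6.574e-01 2.910e-02 6.000e-04]
(215, 205) [0.4662 0.2133 0.003 ]
(264, 208) [ 0.46    0.0471 -0.0024]
side
(358, 274) [ 0.5746 -0.2487  0.0188]
(333, 295) [ 0.4907 -0.2718  0.0152]
(285, 197) [ 0.5119 -0.08    0.1329]
(188, 187) [0.4643 0.4062 0.0059]
(195, 212) [0.4157 0.2169 0.0005]
(185, 228) [0.3539 0.1251 0.0057]
```

View pics/topz.png

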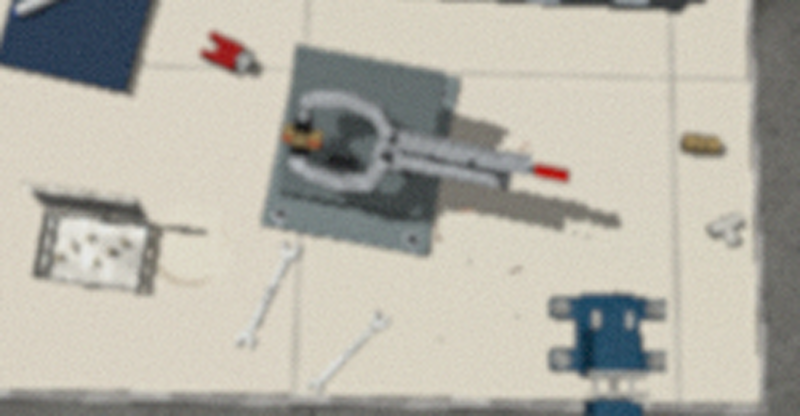

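View pics/sidez.png

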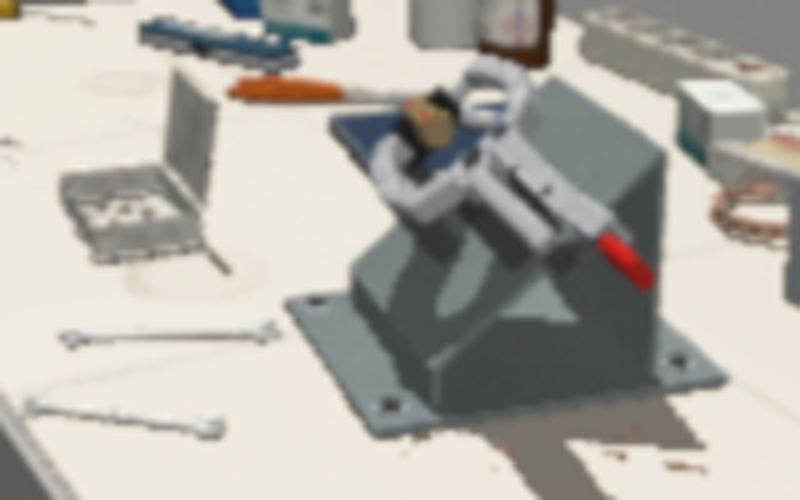

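The zoomed top view shows the stand's base corners at about (297,46), (460,78), (428,253) and (265,224) in zoom pixels, so yaw is about -11°. The red-marked union is at (302,136) and the red pad at (551,173). Next I'll triangulate the key points across both views.

```bash
cat >> h.py <<'E'
def ray(c,u,v):
    K=c['intrinsics'];d=np.array([(u-K[0,2])/K[0,0],(v-K[1,2])/K[1,1],1.])
    return -c['R'].T@c['t'], c['R'].T@d
def onplane(c,u,v,z):
    o,d=ray(c,u,v);return o+d*(z-o[2])/d[2]
def tri(c1,p1,c2,p2):
    o1,d1=ray(c1,*p1);o2,d2=ray(c2,*p2)
    A=np.stack([d1,-d2],1);s=np.linalg.lstsq(A,o2-o1,rcond=None)[0]
    a=o1+s[0]*d1;b=o2+s[1]*d2;return (a+b)/2,np.linalg.norm(a-b)
E
python3 - <<'E'
from h import *
t=dict(np.load('pics/top0.npz'));s=dict(np.load('pics/side0.npz'))
def mask(c,lo,hi,roi):
    h=cv2.cvtColor(c['pixels'],cv2.COLOR_RGB2HSV);m=cv2.inRange(h,lo,hi)
    M=np.zeros_like(m);x0,y0,x1,y1=roi;M[y0:y1,x0:x1]=m[y0:y1,x0:x1]
    n,l,st,ce=cv2.connectedComponentsWithStats(M)
    i=1+np.argmax(st[1:,4]);return l==i,ce[i],st[i]
def red(c,roi):
    return mask(c,(0,150,90),(8,255,255),roi)
rt=red(t,(285,170,320,195));rs=red(s,(270,180,300,210));print('red',rt[1:],rs[1:],tri(t,rt[1],s,rs[1]))
ct,cs=rt[1],rs[1]
W=cloud(t)
print(np.nanmedian(W[rt[0]],0),np.nanmedian(cloud(s)[rs[0]],0))
b=((8,70,40),(30,255,255))
for nm,r1,r2 in [('done',(212,160,236,184),(235,155,258,182)),('next',(338,165,360,185),(345,262,372,286))]:
    a=mask(t,*b,r1);d=mask(s,*b,r2);print(nm,a[1:],d[1:],tri(t,a[1],s,d[1]))
    p=W[a[0]];print(np.nanmedian(p,0),np.nanmax(p[:,2]), np.nanmedian(cloud(s)[d[0]],0))
    q=np.argwhere(a[0])[:,::-1].astype(np.float32);print(cv2.minAreaRect(q))
    h=onplane(t,*a[1],0.0095);print('bench',h)
cor=[onplane(t,130+x/3.2,130+y/3.2,0.004) for x,y in [(297,46),(460,78),(428,253),(265,224)]]
for a in cor: print(a.round(4))
for i in range(4): 
    e=cor[(i+1)%4]-cor[i];print(np.linalg.norm(e),np.degrees(np.arctan2(e[1],e[0])))
tc=[onplane(t,130+x/3.2,130+y/3.2,0.022) for x,y in [(47,208),(158,222),(150,293),(36,278)]]
for a in tc: print(a.round(4))
for i in range(4): 
    e=tc[(i+1)%4]-tc[i];print(np.linalg.norm(e),np.degrees(np.arctan2(e[1],e[0])))
E
```

```text
red (array([301.77272727, 183.63636364]), array([297, 182,  10,   4,  22], dtype=int32)) (array([284.69811321, 196.71698113]), array([280, 192,  11,  11,  53], dtype=int32)) (array([ 0.52012751, -0.06499064,  0.12642375]), np.float64(0.0027277955741971853))
[ 0.51680255 -0.064303    0.13237981] [ 0.51588842 -0.07637583  0.1313589 ]
done (array([224.17333333, 172.93333333]), array([218, 169,  13,   8,  75], dtype=int32)) (array([245.46376812, 169.        ]), array([241, 165,  10,  10,  69], dtype=int32)) (array([0.55194778, 0.17506815, 0.11879587]), np.float64(0.004845863031416907))
[0.54940794 0.1759946  0.12529963] 0.13244778622568826 [0.54884475 0.16140458 0.12298103]
((224.0961456298828, 173.0192413330078), (12.355316162109375, 6.667948246002197), 11.309932708740234)
bench [0.57677577 0.18548257 0.0095    ]
next (array([348.94, 174.68]), array([344, 172,  11,   6,  50], dtype=int32)) (array([357.92432432, 274.65405405]), array([349, 266,  19,  18, 185], dtype=int32)) (array([ 0.57998392, -0.24269758,  0.01163177]), np.float64(0.0023513002076216115))
[ 0.57716392 -0.24006899  0.01692364] 0.024013676261681462 [ 0.57582512 -0.24887023  0.01607877]
((348.9599914550781, 174.7799835205078), (10.323759078979492, 4.666904926300049), 8.130102157592773)
bench [ 0.57952318 -0.24251897  0.0095    ]
[0.6804 0.1942 0.004 ]
[0.648  0.0161 0.004 ]
[0.4554 0.0481 0.004 ]
[0.483  0.2212 0.004 ]
0.1810018379700815 -100.30944173125557
0.19526622697086757 170.57274507587863
0.17532055983512554 80.93154019634736
0.19923139827515624 -7.798371750607193
[0.4924 0.447  0.022 ]
[0.4799 0.3306 0.022 ]
[0.4055 0.3347 0.022 ]
[0.4188 0.4529 0.022 ]
0.11703415492796099 -96.1362479382025
0.07449078448740572 176.87151719672457
0.11898607479738005 83.59560810911479
0.07385727495901855 -4.617116254241865
```

```bash
cat >> h.py <<'E'
PSI=np.radians(-9.2)
def axes(psi=PSI,sl=np.radians(40)):
    xc=np.array([np.cos(psi),np.sin(psi),0]);yc=np.array([-np.sin(psi),np.cos(psi),0]);z=np.array([0,0,1.])
    return np.stack([np.cos(sl)*xc+np.sin(sl)*z,yc,-np.sin(sl)*xc+np.cos(sl)*z],1) # columns xn,yn,zn
def plan(Rt,pt,obs=None):
    o=obs or get_obs();R=q2R(o['eef_rot']);p=np.array(o['position'])
    rv=Ro.from_matrix(R.T@Rt).as_rotvec();d=R.T@(np.array(pt)-p)
    print('shift(tool now)',d.round(4),'|',np.linalg.norm(d).round(4),' turn',rv.round(4),np.linalg.norm(rv).round(3),' shift(tool after turn)',(Rt.T@(np.array(pt)-p)).round(4))
def tools(N):
    x,y,z=N.T
    return dict(A=np.stack([y,x,-z],1),U=np.stack([-x,y,-z],1),V=np.stack([x,-y,-z],1))
E
python3 - <<'E'
from h import *
N=axes();T=tools(N);print(N.round(3))
plan(T['A'],[0.41,-0.098,0.25])
plan(T['U'],[0.41,-0.098,0.25])
E
```

```text
[[ 0.756  0.16  -0.635]
 [-0.122  0.987  0.103]
 [ 0.643  0.     0.766]]
shift(tool now) [-0.4188 -0.6015 -0.0042] | 0.7329  turn [-0.5829 -0.4803  1.3227] 1.523  shift(tool after turn) [-0.6692  0.2322  0.1882]
shift(tool now) [-0.4188 -0.6015 -0.0042] | 0.7329  turn [-0.0672 -0.6962 -0.18  ] 0.722  shift(tool after turn) [-0.2322 -0.6692  0.1882]
```

```bash
python3 - <<'E'
from h import *
T=tools(axes())
plan(T['A'],[0.45,0.35,0.27]); o=get_obs();R=q2R(o['eef_rot']);print((R.T@np.array([0.43-.45,-0.09-.35,-0.01])).round(3))
E
```

```text
shift(tool now) [-0.3032 -0.1668 -0.0249] | 0.347  turn [-0.5829 -0.4803  1.3227] 1.523  shift(tool after turn) [-0.2205  0.2204  0.1522]
[-0.132 -0.42   0.011]
```

Call:
{"name": "carry_out", "arguments": {
  "motion": [
    [[0,0,0],[-0.038,-0.021,-0.003],0.09],
    [[0,0,0],[-0.038,-0.021,-0.003],0.09],
    [[0,0,0],[-0.038,-0.021,-0.003],0.09],
    [[0,0,0],[-0.038,-0.021,-0.003],0.09],
    [[0,0,0],[-0.038,-0.021,-0.003],0.09],
    [[0,0,0],[-0.038,-0.021,-0.003],0.09],
    [[0,0,0],[-0.038,-0.021,-0.003],0.09],
    [[0,0,0],[-0.038,-0.021,-0.003],0.09]
  ]
}}

```text
clock: 0.95
position: [0.4512, 0.3475, 0.2697]
eef_rot: [-0.0, 0.173, 0.985, -0.0]
contact_force: [0.7, 0.5, -0.4]
opening: 0.98
```

Call:
{"name": "carry_out", "arguments": {
  "motion": [
    [[0,0,0],[-0.013,-0.042,0.001],0.09],
    [[0,0,0],[-0.013,-0.042,0.001],0.09],
    [[0,0,0],[-0.013,-0.042,0.001],0.09],
    [[0,0,0],[-0.013,-0.042,0.001],0.09],
    [[0,0,0],[-0.013,-0.042,0.001],0.09],
    [[0,0,0],[-0.013,-0.042,0.001],0.09],
    [[0,0,0],[-0.013,-0.042,0.001],0.09],
    [[0,0,0],[-0.013,-0.042,0.001],0.09],
    [[0,0,0],[-0.013,-0.042,0.001],0.09],
    [[0,0,0],[-0.013,-0.042,0.001],0.09]
  ]
}}

```text
clock: 1.95
position: [0.4285, -0.0917, 0.2598]
eef_rot: [0.0, 0.173, 0.985, 0.0]
contact_force: [1.6, -0.8, -0.4]
opening: 0.978
```

```bash
python3 - <<'E'
from h import *
print(get_obs()['position'],get_obs()['joints'].round(2));plan(tools(axes())['A'],[0.41,-0.098,0.25])
E
```

```text
[ 0.42851775 -0.091703    0.2597637 ] [ 0.16  0.07 -0.01  2.05  0.    1.02  1.37]
shift(tool now) [ 0.0153 -0.0122  0.0098] | 0.0219  turn [-0.5812 -0.4811  1.3225] 1.523  shift(tool after turn) [-0.0092 -0.0195 -0.0036]
```

```bash
cat >> h.py <<'E'
_t=tools
def tools(N):
    d=_t(N);x,y,z=N.T;d['B']=np.stack([-y,-x,-z],1);return d
E
python3 - <<'E'
from h import *
plan(tools(axes())['B'],[0.434,0.05,0.25])
E
```

```text
shift(tool now) [0.0433 0.1351 0.0098] | 0.1421  turn [ 0.5055 -0.6107 -1.6788] 1.857  shift(tool after turn) [-0.1408  0.0195 -0.0036]
```

Call:
{"name": "carry_out", "arguments": {
  "motion": [
    [[0,0,0],[0.0145,0.045,0.003],0.09],
    [[0,0,0],[0.0145,0.045,0.003],0.09],
    [[0,0,0],[0.0145,0.045,0.003],0.09],
    [[0.0361,-0.0436,-0.1199],[0,0,0],0.09],
    [[0.0361,-0.0436,-0.1199],[0,0,0],0.09],
    [[0.0361,-0.0436,-0.1199],[0,0,0],0.09],
    [[0.0361,-0.0436,-0.1199],[0,0,0],0.09]
  ]
}}

```text
clock: 2.65
position: [0.4343, 0.0521, 0.2507]
eef_rot: [0.073, -0.069, 0.991, -0.086]
contact_force: [-1.2, -0.6, -0.7]
opening: 0.979
```

Call:
{"name": "carry_out", "arguments": {
  "motion": [
    [[0.0361,-0.0436,-0.1199],[0,0,0],0.09],
    [[0.0361,-0.0436,-0.1199],[0,0,0],0.09],
    [[0.0361,-0.0436,-0.1199],[0,0,0],0.09],
    [[0.0361,-0.0436,-0.1199],[0,0,0],0.09],
    [[0.0361,-0.0436,-0.1199],[0,0,0],0.09],
    [[0.0361,-0.0436,-0.1199],[0,0,0],0.09],
    [[0.0361,-0.0436,-0.1199],[0,0,0],0.09],
    [[0.0361,-0.0436,-0.1199],[0,0,0],0.09],
    [[0.0361,-0.0436,-0.1199],[0,0,0],0.09],
    [[0.0361,-0.0436,-0.1199],[0,0,0],0.09]
  ]
}}

```text
clock: 3.65
position: [0.4329, 0.0607, 0.2632]
eef_rot: [0.201, -0.509, 0.81, -0.211]
contact_force: [-0.6, 0.3, 1.4]
opening: 0.98
```

```bash
python3 - <<'E'
from h import *
o=get_obs();print(o['position'],o['joints'].round(2));plan(tools(axes())['B'],[0.434,0.05,0.25])
c=read_camera('wrist');save(c,'w1');np.savez('pics/w1.npz',**c,eef_rot=o['eef_rot'],position=o['position']);print(c['intrinsics'])
E
```

```text
[0.43286837 0.06065943 0.26316004] [ 0.38 -0.24 -0.76  2.42  0.43  0.45  1.93]
shift(tool now) [0.0107 0.0022 0.013 ] | 0.017  turn [ 0.1004 -0.0631 -0.2694] 0.294  shift(tool after turn) [0.0103 0.0063 0.0119]
[[280.30838116   0.         255.21884734]
 [  0.         280.30838116 186.16448176]
 [  0.           0.           1.        ]]
```

View pics/w1.png

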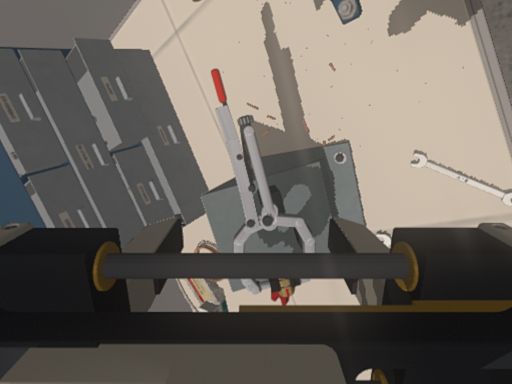

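The wrist view shows the clamp well: red pad (218,86), pivot (268,222), fixed-handle end (246,122), moving-handle end (225,110), and clear space all round the pad. I'll use the depth to refine the frame.

```bash
python3 - <<'E'
from h import *
d=dict(np.load('pics/w1.npz'));W=cloud(d,d)
N=axes()
P=W[195:215,212:235].reshape(-1,3)  # slope plate left of handle
for nm,reg in [('slopeL',(slice(190,212),slice(210,232))),('slopeR',(slice(185,205),slice(300,320)))]:
    P=W[reg].reshape(-1,3);P=P[~np.isnan(P[:,0])];c=np.median(P,0);u,s,v=np.linalg.svd(P-P.mean(0),full_matrices=False);n=v[2]*np.sign(v[2][2]);print(nm,c.round(4),n.round(3),s[2]/np.sqrt(len(P)), 'tilt',np.degrees(np.arccos(n[2])),'yaw',np.degrees(np.arctan2(-n[1],-n[0])))
h=cv2.cvtColor(d['pixels'],cv2.COLOR_RGB2HSV);m=cv2.inRange(h,(0,150,90),(8,255,255));m[130:]=0
n,l,st,ce=cv2.connectedComponentsWithStats(m);i=1+np.argmax(st[1:,4]);print(st[i],ce[i])
P=W[l==i];print('pad med',np.nanmedian(P,0),'in nest axes pct',np.nanpercentile(P@N,[3,50,97],axis=0).round(4))
for nm,(u,v) in dict(pivot=(268,222),fend=(247,124),fmid=(258,170),mend=(226,112),mmid=(238,165),bolt=(340,158)).items():
    p=np.nanmedian(W[v-1:v+2,u-1:u+2].reshape(-1,3),0);print(nm,p.round(4),(p@N).round(4))
E
```

```text
slopeL [0.6007 0.0565 0.1165] [-0.618  0.049  0.785] 0.002069963058765877 tilt 38.31292476795159 yaw -4.495407089551091
slopeR [0.5161 0.0977 0.0413] [-0.635  0.111  0.765] 0.0006977708673849149 tilt 40.133999867383594 yaw -9.958483333299512
[212  70  14  32 212] [218.16037736  85.24528302]
pad med [ 0.51578499 -0.06378939  0.13181991] in nest axes pct [[ 0.4794  0.0048 -0.2347]
 [ 0.4826  0.0194 -0.233 ]
 [ 0.4858  0.0345 -0.2313]]
pivot [0.5325 0.0958 0.1253] [ 0.4715  0.1797 -0.232 ]
fend [ 0.5114 -0.0164  0.1175] [ 0.4643  0.0655 -0.2361]
fmid [0.5199 0.0348 0.1204] [ 0.4662  0.1175 -0.2341]
mend [ 0.5204 -0.0361  0.132 ] [ 0.4828  0.0475 -0.2328]
mmid [0.5323 0.0207 0.1341] [ 0.4862  0.1055 -0.2329]
bolt [0.47   0.0672 0.0114] [ 0.3545  0.1415 -0.2825]
```

```bash
sed -i 's/-9.2)/-9.6)/' h.py; python3 - <<'E'
from h import *
N=axes();N0=axes(np.radians(-9.2))
for nm,p in dict(pad=[.4826,.0195,-.242],nest=[.472,.264,-.2425]).items():
    w=N0@p;print(nm,w.round(4),(N.T@w).round(4))
pad=N.T@(N0@np.array([.4826,.0195,-.242]))
B=tools(N)['B']
plan(B,N@(pad+[.032,0,.07]));plan(B,N@(pad+[.032,0,.003]))
E
```

```text
pad [ 0.5216 -0.0647  0.1248] [ 0.4825  0.0232 -0.2419]
nest [0.553  0.1779 0.1176] [ 0.4706  0.2676 -0.2413]
shift(tool now) [ 0.088  -0.0612  0.1072] | 0.1516  turn [ 0.0986 -0.0623 -0.2645] 0.289  shift(tool after turn) [ 0.1061 -0.0248  0.1054]
shift(tool now) [ 0.083  -0.0672  0.1737] | 0.2039  turn [ 0.0986 -0.0623 -0.2645] 0.289  shift(tool after turn) [ 0.1061 -0.0248  0.1724]
```

Call:
{"name": "carry_out", "arguments": {
  "motion": [
    [[0,0,0],[0.022,-0.0153,0.0268],0.09],
    [[0,0,0],[0.022,-0.0153,0.0268],0.09],
    [[0,0,0],[0.022,-0.0153,0.0268],0.09],
    [[0,0,0],[0.022,-0.0153,0.0268],0.09],
    [[0.033,-0.021,-0.088],[0,0,0],0.09],
    [[0.033,-0.021,-0.088],[0,0,0],0.09],
    [[0.033,-0.021,-0.088],[0,0,0],0.09],
    [[0,0,0],[0,0,0],0.09]
  ]
}}

```text
clock: 4.5
position: [0.4985, -0.0317, 0.2236]
eef_rot: [0.204, -0.581, 0.749, -0.245]
contact_force: [-0.6, 0.6, -0.1]
opening: 0.981
```

```bash
python3 - <<'E'
from h import *
N=axes();N0=axes(np.radians(-9.2))
pad=N.T@(N0@np.array([.4826,.0195,-.242]))
B=tools(N)['B'];o=get_obs();print(o['joints'].round(2))
plan(B,N@(pad+[.032,0,.07]));plan(B,N@(pad+[.032,0,.003]))
E
```

```text
[ 1.45 -0.01 -1.53  2.42  1.08  0.19  1.79]
shift(tool now) [0.0286 0.0065 0.0251] | 0.0386  turn [ 0.0481 -0.0313 -0.0734] 0.093  shift(tool after turn) [0.0287 0.0098 0.0238]
shift(tool now) [0.0264 0.0034 0.092 ] | 0.0958  turn [ 0.0481 -0.0313 -0.0734] 0.093  shift(tool after turn) [0.0287 0.0098 0.0908]
```

B has driven the arm into its joint limits. The joint signs show that A, the half-turn alternative, is the neutral orientation, so I'll turn back to it.

Call:
{"name": "carry_out", "arguments": {
  "motion": [
    [[0,0,0.14],[0,0,0],0.09],
    [[0,0,0.14],[0,0,0],0.09],
    [[0,0,0.14],[0,0,0],0.09],
    [[0,0,0.14],[0,0,0],0.09],
    [[0,0,0.14],[0,0,0],0.09],
    [[0,0,0.14],[0,0,0],0.09],
    [[0,0,0.14],[0,0,0],0.09],
    [[0,0,0.14],[0,0,0],0.09],
    [[0,0,0.14],[0,0,0],0.09],
    [[0,0,0.14],[0,0,0],0.09]
  ]
}}

```text
clock: 5.5
position: [0.4987, -0.0254, 0.2234]
eef_rot: [0.314, 0.037, 0.947, -0.052]
contact_force: [-0.2, -0.3, -0.7]
opening: 0.98
```

```bash
python3 - <<'E'
from h import *
N=axes();N0=axes(np.radians(-9.2))
pad=N.T@(N0@np.array([.4826,.0195,-.242]))
B=tools(N)['A'];o=get_obs();print(o['joints'].round(2))
plan(B,N@(pad+[.032,0,.07]));plan(B,N@(pad+[.032,0,.003]))
E
```

```text
[ 1.44 -0.01 -1.53  2.42  1.08  0.19  0.38]
shift(tool now) [ 0.0111 -0.0335  0.0254] | 0.0435  turn [-0.0556 -0.025   1.6673] 1.668  shift(tool after turn) [-0.035  -0.009   0.0243]
shift(tool now) [ 0.0077 -0.0324  0.0924] | 0.0982  turn [-0.0556 -0.025   1.6673] 1.668  shift(tool after turn) [-0.035  -0.009   0.0913]
```

Call:
{"name": "carry_out", "arguments": {
  "motion": [
    [[0,0.14,0],[0,0,0],0.09],
    [[0,0.14,0],[0,0,0],0.09],
    [[0,0.14,0],[0,0,0],0.09],
    [[0,0.14,0],[0,0,0],0.09],
    [[0,0.14,0],[0,0,0],0.09],
    [[0,0,0],[0,0,-0.02],0.09],
    [[0,0,0],[0,0,-0.02],0.09],
    [[0,0,0],[0,0,0],0.09]
  ]
}}

```text
clock: 6.3
position: [0.504, -0.0227, 0.2674]
eef_rot: [0.004, 0.052, 0.998, -0.042]
contact_force: [0.8, 0.0, 0.1]
opening: 0.978
```

```bash
python3 - <<'E'
from h import *
N=axes();N0=axes(np.radians(-9.2))
pad=N.T@(N0@np.array([.4826,.0195,-.242]))
B=tools(N)['A'];o=get_obs();print(o['joints'].round(2))
plan(B,N@(pad+[.032,0,.07]));plan(tools(N)['U'],N@(pad+[.032,0,.07]))
E
```

```text
[ 0.99  0.52 -1.36  1.87  0.63  1.25  0.88]
shift(tool now) [-0.0007 -0.0328  0.0713] | 0.0785  turn [-0.5867 -0.4963  1.5907] 1.767  shift(tool after turn) [-0.0385 -0.0409  0.0549]
shift(tool now) [-0.0007 -0.0328  0.0713] | 0.0785  turn [-0.057  -0.6836  0.0885] 0.692  shift(tool after turn) [ 0.0409 -0.0385  0.0549]
```

Call:
{"name": "carry_out", "arguments": {
  "motion": [
    [[0,0,0.145],[0,0,0],0.09],
    [[0,0,0.145],[0,0,0],0.09],
    [[0,0,0.145],[0,0,0],0.09],
    [[0,0,0.145],[0,0,0],0.09],
    [[0,0,0.145],[0,0,0],0.09],
    [[0,0,0.145],[0,0,0],0.09],
    [[0,0,0.145],[0,0,0],0.09],
    [[0,0,0.145],[0,0,0],0.09],
    [[0,0,0.145],[0,0,0],0.09],
    [[0,0,0.145],[0,0,0],0.09]
  ]
}}

```text
clock: 7.3
position: [0.5019, -0.0254, 0.2654]
eef_rot: [0.03, 0.704, 0.709, -0.031]
contact_force: [-0.9, -1.1, 0.5]
opening: 0.985
```

```bash
python3 - <<'E'
from h import *
N=axes();N0=axes(np.radians(-9.2))
pad=N.T@(N0@np.array([.4826,.0195,-.242]))
B=tools(N)['A'];o=get_obs();print(o['joints'].round(2))
plan(B,N@(pad+[.032,0,.10]));plan(tools(N)['U'],N@(pad+[.032,0,.10]))
E
```

```text
[ 0.8   0.33 -1.03  1.88  0.41  1.13 -0.38]
shift(tool now) [-0.0287 -0.0197  0.0461] | 0.0578  turn [-0.6891  0.0215  0.1973] 0.717  shift(tool after turn) [-0.0355 -0.0385  0.0244]
shift(tool now) [-0.0287 -0.0197  0.0461] | 0.0578  turn [-0.5414 -0.5086 -1.3075] 1.504  shift(tool after turn) [ 0.0385 -0.0355  0.0244]
```

Call:
{"name": "carry_out", "arguments": {
  "motion": [
    [[0,0,0],[0,0,0],0.09],
    [[0,0,0],[0,0,0],0.09],
    [[0,0,0],[0,0,0],0.09],
    [[0,0,0],[0,0,0],0.09],
    [[-0.115,0.0036,0.033],[0,0,0],0.09],
    [[-0.115,0.0036,0.033],[0,0,0],0.09],
    [[-0.115,0.0036,0.033],[0,0,0],0.09],
    [[-0.115,0.0036,0.033],[0,0,0],0.09],
    [[-0.115,0.0036,0.033],[0,0,0],0.09],
    [[-0.115,0.0036,0.033],[0,0,0],0.09]
  ]
}}

```text
clock: 8.3
position: [0.4983, -0.02, 0.2638]
eef_rot: [0.227, 0.718, 0.628, 0.197]
contact_force: [-1.4, 0.3, 1.1]
opening: 0.982
```

```bash
python3 - <<'E'
from h import *
N=axes();N0=axes(np.radians(-9.2))
pad=N.T@(N0@np.array([.4826,.0195,-.242]))
B=tools(N)['A'];o=get_obs();print(o['joints'].round(2))
plan(B,N@(pad+[.032,0,.07]));plan(B,N@(pad+[.032,0,.003]))
E
```

```text
[ 1.11 -0.19 -1.09  2.36 -0.28  0.27  0.08]
shift(tool now) [-0.0403 -0.0302  0.0581] | 0.0769  turn [-0.0877 -0.0183  0.0286] 0.094  shift(tool after turn) [-0.0402 -0.0341  0.056 ]
shift(tool now) [-0.0416 -0.0243  0.1249] | 0.1338  turn [-0.0877 -0.0183  0.0286] 0.094  shift(tool after turn) [-0.0402 -0.0341  0.123 ]
```

Call:
{"name": "carry_out", "arguments": {
  "motion": [
    [[0,0,0],[-0.01,-0.0075,0.0145],0.09],
    [[0,0,0],[-0.01,-0.0075,0.0145],0.09],
    [[0,0,0],[-0.01,-0.0075,0.0145],0.09],
    [[0,0,0],[-0.01,-0.0075,0.0145],0.09],
    [[-0.044,-0.009,0.014],[0,0,0],0.09],
    [[-0.044,-0.009,0.014],[0,0,0],0.09],
    [[0,0,0],[0,0,0],0.09],
    [[0,0,0],[0,0,0],0.09]
  ]
}}

```text
clock: 9.1
position: [0.5016, -0.0446, 0.2273]
eef_rot: [0.24, 0.718, 0.619, 0.212]
contact_force: [0.1, -0.0, 0.3]
opening: 0.982
```

```bash
python3 - <<'E'
from h import *
N=axes();N0=axes(np.radians(-9.2))
pad=N.T@(N0@np.array([.4826,.0195,-.242]))
B=tools(N)['A'];o=get_obs();print(o['joints'].round(2))
plan(B,N@(pad+[.032,0,.07]));plan(B,N@(pad+[.032,0,.003]))
c=read_camera('wrist');save(c,'w2');np.savez('pics/w2.npz',**c,eef_rot=o['eef_rot'],position=o['position'])
E
```

```text
[ 1.65 -0.23 -1.51  2.42 -1.19  0.19  1.03]
shift(tool now) [-0.0167 -0.0153  0.0238] | 0.0328  turn [-0.0467 -0.0188  0.013 ] 0.052  shift(tool after turn) [-0.0165 -0.0162  0.0233]
shift(tool now) [-0.018  -0.0122  0.0907] | 0.0932  turn [-0.0467 -0.0188  0.013 ] 0.052  shift(tool after turn) [-0.0165 -0.0162  0.0903]
```

View pics/w2.png

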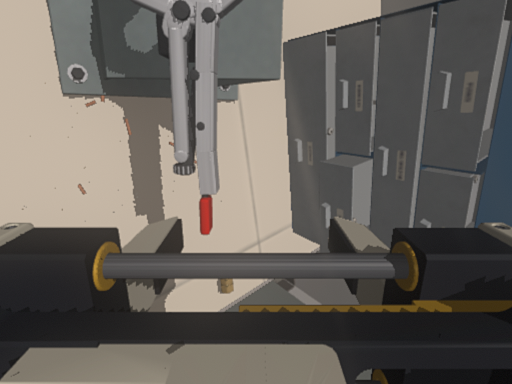

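The wrist view shows the red pad at (205,214), with the fixed-handle end at (184,168). The arm is again at its elbow limits. I'll fit a simple 7R arm model to the logged poses, to see which postures are reachable.

```bash
cat > fk.py <<'E'
import numpy as np
from scipy.spatial.transform import Rotation as Ro
from scipy.optimize import least_squares
def fk(j,k):
    h,a,e,b,f,c,g,off1,off7=k
    # elbow offsets e (after upper arm), f (wrist offset)
    R=Ro.from_euler('Z',-j[0]+off1);p=np.array([0,0,h])
    R=R*Ro.from_euler('Y',j[1]); p=p+R.apply([0,0,a])
    R=R*Ro.from_euler('Z',-j[2]); p=p+R.apply([e,0,0])
    R=R*Ro.from_euler('Y',j[3]); p=p+R.apply([-e,0,b])
    R=R*Ro.from_euler('Z',-j[4])
    R=R*Ro.from_euler('Y',j[5]); p=p+R.apply([f,0,c])
    R=R*Ro.from_euler('Z',-j[6]+off7)
    return p,R
D=[([-.9588,.5019,-.4268,1.5514,.2208,1.1383,-.2103],[.2220,.6102,.2447],[-.0002,.1735,.98483,-.00096]),
([.16,.07,-.01,2.05,0,1.02,1.37],[.4285,-.0917,.2598],[0,.173,.985,0]),
([.38,-.24,-.76,2.42,.43,.45,1.93],[.4329,.0607,.2632],[.201,-.509,.81,-.211]),
([1.45,-.01,-1.53,2.42,1.08,.19,1.79],[.4985,-.0317,.2236],[.204,-.581,.749,-.245]),
([1.44,-.01,-1.53,2.42,1.08,.19,.38],[.4987,-.0254,.2234],[.314,.037,.947,-.052]),
([.99,.52,-1.36,1.87,.63,1.25,.88],[.504,-.0227,.2674],[.004,.052,.998,-.042]),
([.8,.33,-1.03,1.88,.41,1.13,-.38],[.5019,-.0254,.2654],[.03,.704,.709,-.031]),
([1.11,-.19,-1.09,2.36,-.28,.27,.08],[.4983,-.02,.2638],[.227,.718,.628,.197]),
([1.65,-.23,-1.51,2.42,-1.19,.19,1.03],[.5016,-.0446,.2273],[.24,.718,.619,.212])]
E
python3 - <<'E'
from fk import *
import itertools
def res(k,s):
    r=[]
    for j,p,q in D:
        P,R=fk(np.array(j)*s,k);Q=Ro.from_quat([q[1],q[2],q[3],q[0]])
        r+=list((P-p)*5)+list((R.inv()*Q).as_rotvec())
    return r
best=None
for s3,s5,s7,s1 in itertools.product([1,-1],repeat=4):
    s=np.array([s1,1,s3,1,s5,1,s7])
    for o7 in (0,1.57,3.14,-1.57):
        f=least_squares(res,[.3,.4,0,.4,0,.3,0,0,o7],args=(s,))
        if best is None or f.cost<best[0]: best=(f.cost,s,f.x)
print(best)
f=np.array(res(best[2],best[1])).reshape(-1,6);print(f.round(3))
np.savez('k.npz',s=best[1],k=best[2])
E
```

```text
(np.float64(0.009293540424380296), array([1, 1, 1, 1, 1, 1, 1]), array([ 3.36603317e-01,  5.08907658e-01, -4.23178934e-03,  4.66202659e-01,
       -2.15572825e-03,  3.38840205e-01,  4.78461285e+01, -3.40980489e-02,
        1.53673632e+00]))
[[-0.019 -0.009  0.006  0.    -0.    -0.   ]
 [-0.031  0.066 -0.005  0.001  0.001 -0.003]
 [-0.033  0.038 -0.018 -0.005 -0.018 -0.005]
 [ 0.012 -0.005  0.002 -0.005 -0.017  0.006]
 [ 0.012 -0.012  0.003 -0.02   0.002  0.005]
 [ 0.015 -0.034  0.024 -0.005  0.    -0.007]
 [ 0.017  0.019  0.019  0.008  0.001  0.004]
 [ 0.006  0.005 -0.016  0.002  0.021 -0.002]
 [ 0.006 -0.057 -0.016  0.001  0.03   0.001]]
```

```bash
cat > ik.py <<'E'
from fk import *
import sys
sys.path.insert(0,'.')
K=np.load('k.npz')['k']
lo=np.array([-2.88,-.31,-1.54,.2,-1.41,.19,-2.57]);hi=np.array([2.88,2.03,1.56,2.42,4.55,2.02,2.57])
def ik(Rt,p,n=60,seed=0):
    rng=np.random.default_rng(seed);sols=[]
    Q=Ro.from_matrix(Rt)
    mid=(lo+hi)/2
    for i in range(n):
        x0=lo+(hi-lo)*rng.uniform(.1,.9,7)
        def r(j):
            P,R=fk(j,K);return np.r_[(P-p)*5,(R.inv()*Q).as_rotvec(),.004*np.array([j[2],j[4]])]
        f=least_squares(r,x0,bounds=(lo,hi),max_nfev=60)
        if np.linalg.norm(f.fun[:6])<.02:
            m=np.min(np.minimum(f.x-lo,hi-f.x));sols.append((m,f.x))
    sols.sort(key=lambda t:-t[0]);return sols
def best(Rt,p,n=40):
    s=ik(Rt,p,n)
    return (len(s),s[0][0].round(2),s[0][1].round(2)) if s else None
E
python3 - <<'E'
from ik import *
from h import axes,tools
for sl in (40,30,20):
  for nm,p in dict(pad=[.4826+.03,.0232,-.242],padup=[.4826+.09,.0232,-.242],sq=[.49,.09,-.2419],nest=[.4706,.2676,-.2413],nestup=[.4706,.2676,-.15]).items():
    N=axes();w=N@p
    T=tools(axes(sl=np.radians(sl)))
    for o in 'ABUV':
        if nm[:4]=='nest' and o in 'AB' or nm[:4]!='nest' and o in 'UV': continue
        print(sl,nm,o,best(T[o],w,25))
E
```

```text
40 pad A (17, np.float64(0.0), array([ 1.  ,  0.51, -1.08,  2.42,  2.15,  0.53, -2.07]))
40 pad B (18, np.float64(0.0), array([-0.57,  0.35,  0.71,  2.42,  3.7 ,  0.3 , -0.74]))
40 padup A (18, np.float64(0.12), array([ 0.87,  0.37, -0.91,  2.3 ,  1.94,  0.33, -1.91]))
40 padup B (18, np.float64(0.12), array([ 0.96,  0.42, -1.02,  2.3 ,  1.91,  0.39,  1.29]))
40 sq A (4, np.float64(0.0), array([-0.79,  0.39,  0.72,  2.42,  3.34,  0.25,  2.57]))
40 sq B (17, np.float64(0.0), array([-0.41,  0.32,  0.29,  2.42,  2.75,  0.26,  0.08]))
40 nest U (19, np.float64(0.14), array([-0.61,  0.42,  0.02,  2.28,  1.82,  0.45, -0.91]))
40 nest V (10, np.float64(0.14), array([-0.53,  0.43, -0.08,  2.28,  1.82,  0.49,  2.25]))
40 nestup U (17, np.float64(0.08), array([ 0.24,  0.38, -1.09,  2.34,  1.56,  0.84, -0.61]))
40 nestup V (8, np.float64(0.04), array([ 0.26,  0.4 , -1.11,  2.34,  1.56,  0.86,  2.53]))
30 pad A (18, np.float64(0.12), array([ 0.99,  0.47, -1.07,  2.3 ,  1.5 ,  0.43, -1.46]))
30 pad B (19, np.float64(0.07), array([ 0.73,  0.34, -0.74,  2.3 ,  1.38,  0.26,  1.74]))
30 padup A (18, 
[... 917 characters left out ...]
.38), array([ 0.98,  0.54, -1.13,  2.04,  0.92,  0.69, -0.86]))
20 padup B (19, np.float64(0.0), array([ 0.7 ,  0.37, -0.73,  2.04,  0.56,  0.53,  2.57]))
20 sq A (17, np.float64(0.22), array([ 0.86,  0.58, -1.16,  2.2 ,  1.2 ,  0.67, -1.28]))
20 sq B (19, np.float64(0.22), array([ 0.82,  0.55, -1.11,  2.2 ,  1.16,  0.63,  1.88]))
20 nest U (18, np.float64(0.35), array([ 0.27,  0.58, -0.9 ,  2.07,  1.14,  0.72,  0.  ]))
20 nest V (16, np.float64(0.18), array([-0.79,  0.43,  0.4 ,  2.08,  0.07,  0.37, -2.24]))
20 nestup U (18, np.float64(0.28), array([ 0.42,  0.41, -1.13,  2.14,  0.94,  0.78,  0.09]))
20 nestup V (15, np.float64(0.24), array([-1.07,  0.25,  0.61,  2.14,  0.12,  0.52, -2.33]))
```

The model fits to about 1 cm. A full 40° tilt at the pad is right at the j4 limit, while about 22° is comfortable and enough for the lever, so I'll ease the tilt.

```bash
python3 - <<'E'
from h import *
N=axes();pad=np.array([.5216,-.0647,.1248])
# refine pad with w2
d=dict(np.load('pics/w2.npz'));W=cloud(d,d)
h=cv2.cvtColor(d['pixels'],cv2.COLOR_RGB2HSV);m=cv2.inRange(h,(0,150,70),(8,255,255))
n,l,st,ce=cv2.connectedComponentsWithStats(m);i=1+np.argmax(st[1:,4]);print(st[i],ce[i])
P=W[l==i]@N;print(np.nanpercentile(P,[3,50,97],axis=0).round(4),(N.T@pad).round(4))
T=tools(axes(sl=np.radians(22)))['A']
t0=pad-.0125*N[:,0]+.045*T[:,1]-.004*T[:,2]
plan(T,t0-.06*T[:,2]);plan(T,t0);print(t0)
E
```

```text
[200 197  12  37 388] [205.50515464 214.85051546]
[[ 0.4791  0.009  -0.2414]
 [ 0.4837  0.0245 -0.2332]
 [ 0.4867  0.0388 -0.2316]] [ 0.4825  0.0232 -0.2419]
shift(tool now) [-0.0176  0.0036  0.046 ] | 0.0493  turn [ 0.2677 -0.0171  0.0162] 0.269  shift(tool after turn) [-0.0167  0.0159  0.0436]
shift(tool now) [-0.0185 -0.0123  0.1038] | 0.1062  turn [ 0.2677 -0.0171  0.0162] 0.269  shift(tool after turn) [-0.0167  0.0159  0.1036]
[ 0.55182008 -0.06981134  0.13733119]
```

Call:
{"name": "carry_out", "arguments": {
  "motion": [
    [[0.134,-0.0085,0.008],[0,0,0],0.09],
    [[0.134,-0.0085,0.008],[0,0,0],0.09],
    [[0,0,0],[-0.008,0.008,0.02],0.09],
    [[0,0,0],[-0.008,0.008,0.02],0.09],
    [[0,0,0],[0,0,0],0.09],
    [[0,0,0],[0,0,0],0.09]
  ]
}}

```text
clock: 9.75
position: [0.5022, -0.0525, 0.2362]
eef_rot: [0.181, 0.733, 0.632, 0.174]
contact_force: [0.4, 0.6, 0.7]
opening: 0.98
```

```bash
python3 - <<'E'
from h import *
N=axes();pad=np.array([.522,-.0645,.1248])
T=tools(axes(sl=np.radians(22)))['A']
t0=pad-.0125*N[:,0]+.045*T[:,1]-.004*T[:,2]
plan(T,t0);print(get_obs()['joints'].round(2))
E
```

```text
shift(tool now) [-0.0124 -0.0024  0.1114] | 0.1121  turn [ 0.1219 -0.0346  0.0127] 0.127  shift(tool after turn) [-0.0085  0.0113  0.1112]
[ 1.78 -0.31 -1.53  2.3  -0.84  0.46  0.71]
```

Call:
{"name": "carry_out", "arguments": {
  "motion": [
    [[0.13,-0.017,0.006],[0,0,0],0.09],
    [[0.13,-0.017,0.006],[0,0,0],0.09],
    [[0.13,0,0],[0,0,0],0.09],
    [[0.13,0,0],[0,0,0],0.09],
    [[0,0,0],[0,0,0],0.09],
    [[0,0,0],[0,0,0],0.09],
    [[0,0,0],[0,0,0],0.09],
    [[0,0,0],[0,0,0],0.09]
  ]
}}

```text
clock: 10.55
position: [0.4264, -0.0435, 0.2859]
eef_rot: [0.022, 0.761, 0.648, 0.023]
contact_force: [-0.5, -0.6, 0.1]
opening: 0.983
```

```bash
python3 - <<'E'
from h import *
N=axes();pad=np.array([.522,-.0645,.1248])
T=tools(axes(sl=np.radians(15)))['A']
t0=pad-.0125*N[:,0]+.045*T[:,1]-.004*T[:,2]
plan(T,t0);print(get_obs()['joints'].round(2))
E
```

```text
shift(tool now) [-0.0068  0.1206  0.1615] | 0.2017  turn [-0.1987 -0.0085  0.0059] 0.199  shift(tool after turn) [-0.0047  0.0864  0.1822]
[ 1.83 -0.31 -1.53  2.05 -0.37  1.07  0.3 ]
```

Call:
{"name": "carry_out", "arguments": {
  "motion": [
    [[0,0,0],[0,0.03,0],0.09],
    [[0,0,0],[0,0.03,0],0.09],
    [[0,0,0],[0,0.03,0],0.09],
    [[0,0,0],[0,0.03,0],0.09],
    [[0,0,0],[0,0.03,0],0.09],
    [[0,0,0],[0,0,0],0.09],
    [[0,0,0],[0,0,0],0.09],
    [[0,0,0],[0,0,0],0.09]
  ]
}}

```text
clock: 11.35
position: [0.4814, -0.0569, 0.345]
eef_rot: [0.052, 0.76, 0.646, 0.051]
contact_force: [-0.2, -1.1, -0.6]
opening: 0.979
```

```bash
python3 - <<'E'
from h import *
N=axes();pad=np.array([.522,-.0645,.1248])
T=tools(axes(sl=np.radians(15)))['A']
t0=pad-.0125*N[:,0]+.045*T[:,1]-.004*T[:,2]
plan(T,t0);print(get_obs()['joints'].round(2))
E
```

```text
shift(tool now) [-0.0036  0.0425  0.2212] | 0.2253  turn [-0.1164 -0.0125  0.0049] 0.117  shift(tool after turn) [-0.0007  0.0165  0.2247]
[ 1.87 -0.31 -1.53  1.91 -0.38  1.12  0.3 ]
```

```bash
python3 - <<'E'
from ik import *
from h import get_obs,q2R,axes,tools
o=get_obs();q=np.array(o['joints'])
J=np.zeros((6,7));p0,R0=fk(q,K)
for i in range(7):
    d=np.zeros(7);d[i]=1e-4;p,R=fk(q+d,K);J[:3,i]=(p-p0)/1e-4;J[3:,i]=(R*R0.inv()).as_rotvec()/1e-4
n=np.linalg.svd(J)[2][-1];print('null',n.round(3));print(J.round(2))
T=tools(axes(sl=np.radians(0)))['A']
for w in ([.5,-.05,.3],[.55,-.06,.25]):
    # natural: start near j3=0
    def r(j):
        P,R=fk(j,K);return np.r_[(P-w)*5,(R.inv()*Ro.from_matrix(T)).as_rotvec(),.05*j[2]]
    f=least_squares(r,[.15,.1,0,1.95,0,1.05,0],bounds=(lo,hi));print(f.x.round(2),f.cost)
    for a in np.linspace(0,1,9):
        p,R=fk(q+(f.x-q)*a,K);print(a,p.round(3),R.as_matrix()[:,2].round(2),(R.as_matrix()[:,1]).round(2))
E
```

```text
null [ 0.058 -0.484  0.331 -0.001 -0.564  0.196  0.544]
[[-0.06 -0.   -0.06 -0.49 -0.14 -0.29  0.  ]
 [-0.49 -0.   -0.47  0.04 -0.27  0.16  0.  ]
 [ 0.    0.1   0.15 -0.47 -0.02 -0.05  0.  ]
 [-0.    0.94 -0.1   0.35 -0.84  0.47 -0.14]
 [-0.   -0.33 -0.28  0.89  0.44  0.88  0.02]
 [-1.    0.   -0.95 -0.3   0.31  0.05  0.99]]
[ 0.07  0.16 -0.    1.84  0.    1.14 -0.1 ] 9.070442039439034e-20
0.0 [ 0.489 -0.065  0.338] [ 0.14 -0.02 -0.99] [ 0.98 -0.16  0.15]
0.125 [ 0.488 -0.058  0.37 ] [ 0.2  -0.   -0.98] [ 0.97 -0.15  0.19]
0.25 [ 0.486 -0.055  0.39 ] [ 0.22  0.02 -0.97] [ 0.96 -0.16  0.22]
0.375 [ 0.486 -0.055  0.397] [ 0.23  0.05 -0.97] [ 0.96 -0.16  0.22]
0.5 [ 0.487 -0.056  0.392] [ 0.21  0.07 -0.97] [ 0.97 -0.17  0.2 ]
0.625 [ 0.49  -0.056  0.377] [ 0.18  0.09 -0.98] [ 0.97 -0.17  0.16]
0.75 [ 0.494 -0.055  0.354] [ 0.12  0.08 -0.99] [ 0.98 -0.18  0.11]
0.875 [ 0.497 -0.053  0.327] [ 0.06  0.06 -1.  ] [ 0.98 -0.17  0.05]
1.0 [ 0.5  -0.05  0.3 ] [ 0. -0. -1.] [ 0.99 -0.17  0.  ]
[ 0.07  0.3  -0.    1.79  0.    1.05 -0.09] 1.3134757311354336e-27
0.0 [ 0.489 -0.065  0.338] [ 0.14 -0.02 -0.99] [ 0.98 -0.16  0.15]
0.125 [ 0.494 -0.061  0.374] [ 0.21  0.01 -0.98] [ 0.97 -0.16  0.21]
0.25 [ 0.499 -0.062  0.395] [ 0.25  0.04 -0.97] [ 0.96 -0.16  0.24]
0.375 [ 0.505 -0.065  0.399] [ 0.26  0.08 -0.96] [ 0.95 -0.17  0.25]
0.5 [ 0.514 -0.068  0.387] [ 0.24  0.11 -0.96] [ 0.96 -0.18  0.22]
0.625 [ 0.525 -0.069  0.362] [ 0.2   0.13 -0.97] [ 0.97 -0.19  0.17]
0.75 [ 0.535 -0.067  0.328] [ 0.14  0.12 -0.98] [ 0.98 -0.19  0.12]
0.875 [ 0.544 -0.064  0.288] [ 0.07  0.08 -0.99] [ 0.98 -0.18  0.05]
1.0 [ 0.55 -0.06  0.25] [ 0. -0. -1.] [ 0.99 -0.17  0.  ]
```

Call:
{"name": "carry_out", "arguments": {
  "motion": [
    [[-0.04,0,0],[0,0,-0.03],0.09],
    [[-0.04,0,0],[0,0,-0.03],0.09],
    [[0,0,0],[0,0,-0.02],0.09],
    [[0,0,0],[0,0,0],0.09],
    [[0,0,0],[0,0,0],0.09],
    [[0,0,0],[0,0,0],0.09]
  ]
}}

```text
clock: 11.95
position: [0.4678, -0.0552, 0.4202]
eef_rot: [0.08, 0.757, 0.644, 0.076]
contact_force: [-0.2, -0.0, -0.1]
opening: 0.982
```

```bash
python3 - <<'E'
from h import *
T=tools(axes(sl=np.radians(0)))['A']
plan(T,[.55,-.06,.3]);print(get_obs()['joints'].round(2))
E
```

```text
shift(tool now) [0.0071 0.0536 0.1353] | 0.1457  turn [ 0.2209 -0.0117  0.0066] 0.221  shift(tool after turn) [0.009  0.0819 0.1202]
[ 1.45 -0.29 -1.12  1.87 -0.33  1.19  0.25]
```

Recovering (j3 -1.12). I'll continue forward, levelling out.

Call:
{"name": "carry_out", "arguments": {
  "motion": [
    [[0,0,0],[0,0.02,0],0.09],
    [[0,0,0],[0,0.02,0],0.09],
    [[0.055,0,0],[0,0.02,0],0.09],
    [[0.055,0,0],[0,0.02,0],0.09],
    [[0.055,0,0],[0,0,0],0.09],
    [[0.055,0,0],[0,0,0],0.09],
    [[0,0,0],[0,0,0],0.09],
    [[0,0,0],[0,0,0],0.09]
  ]
}}

```text
clock: 12.75
position: [0.518, -0.0607, 0.4378]
eef_rot: [0.005, 0.757, 0.654, 0.016]
contact_force: [-0.1, 0.0, -0.0]
opening: 0.98
```

```bash
python3 - <<'E'
from h import *
T=tools(axes(sl=np.radians(0)))['A']
plan(T,[.55,-.06,.3]);print(get_obs()['joints'].round(2))
E
```

```text
shift(tool now) [0.0028 0.0274 0.1388] | 0.1415  turn [ 0.0294 -0.0183  0.0219] 0.041  shift(tool after turn) [0.006  0.0314 0.1378]
[ 1.17  0.31 -1.35  1.6   0.29  1.45 -0.34]
```

Call:
{"name": "carry_out", "arguments": {
  "motion": [
    [[0,0,0],[0,0.01,0.01],0.09],
    [[0,0,0],[0,0.01,0.01],0.09],
    [[0,0,0],[0,0.01,0.01],0.09],
    [[0,0,0],[0,0,0.01],0.09],
    [[0,0,0],[0,0,0.01],0.09],
    [[0,0,0],[0,0,0.01],0.09],
    [[0,0,0],[0,0,0.01],0.09],
    [[0,0,0],[0,0,0.01],0.09],
    [[0,0,0],[0,0,0.01],0.09],
    [[0,0,0],[0,0,0.01],0.09]
  ]
}}

```text
clock: 13.75
position: [0.5509, -0.0644, 0.3385]
eef_rot: [0.006, 0.757, 0.653, 0.016]
contact_force: [-0.2, -0.3, -0.0]
opening: 0.98
```

```bash
python3 - <<'E'
from h import *
N=axes();pad=np.array([.522,-.0645,.1248])
for s in (0,10,15):
    T=tools(axes(sl=np.radians(s)))['A']
    t0=pad-.0125*N[:,0]+.045*T[:,1]-.004*T[:,2];print(t0)
    plan(T,t0)
print(get_obs()['joints'].round(2))
E
```

```text
[ 0.55692836 -0.07040769  0.12076515]
shift(tool now) [-0.0086  0.0004  0.2177] | 0.2179  turn [ 0.0294 -0.0164  0.0207] 0.04  shift(tool after turn) [-0.0049  0.0069  0.2177]
[ 0.55556942 -0.07017784  0.12851855]
shift(tool now) [-0.0084 -0.0008  0.2099] | 0.2101  turn [-0.1452 -0.0182  0.0192] 0.148  shift(tool after turn) [-0.0049 -0.031   0.2077]
[ 0.55439572 -0.06997933  0.13227572]
shift(tool now) [-0.0084 -0.0019  0.2061] | 0.2063  turn [-0.2324 -0.019   0.0184] 0.234  shift(tool after turn) [-0.0049 -0.0492  0.2003]
[ 1.02  0.44 -1.24  1.69  0.43  1.29 -0.45]
```

Call:
{"name": "carry_out", "arguments": {
  "motion": [
    [[-0.116,-0.0095,0.009],[0,0,0],0.09],
    [[-0.116,-0.0095,0.009],[0,0,0],0.09],
    [[0,0,0],[-0.001,-0.014,0.035],0.09],
    [[0,0,0],[-0.001,-0.014,0.035],0.09],
    [[0,0,0],[-0.001,-0.014,0.035],0.09],
    [[0,0,0],[-0.002,-0.013,0.035],0.09],
    [[0,0,0],[0,0,0],0.09],
    [[0,0,0],[0,0,0],0.09]
  ]
}}

```text
clock: 14.55
position: [0.5337, -0.0656, 0.1902]
eef_rot: [0.099, 0.757, 0.641, 0.084]
contact_force: [1.0, -0.0, 0.4]
opening: 0.981
```

```bash
python3 - <<'E'
from h import *
N=axes();pad=np.array([.522,-.0645,.1248])
T=tools(axes(sl=np.radians(15)))['A']
t0=pad-.0185*N[:,0]+.045*T[:,1]-.004*T[:,2];print(t0)
plan(T,t0)
o=get_obs();print(o['joints'].round(2),o['opening'])
c=read_camera('wrist');save(c,'w3')
E
```

```text
[ 0.54986382 -0.06921281  0.12841899]
shift(tool now) [-0.001   0.      0.0639] | 0.064  turn [-0.0009 -0.0015  0.0017] 0.002  shift(tool after turn) [-0.0009 -0.      0.0639]
[ 1.    0.4  -1.11  2.09  0.66  0.71 -0.67] 0.9805522099776566
```

View pics/w3.png

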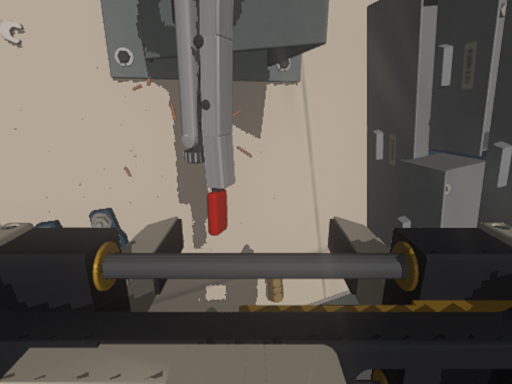

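Call:
{"name": "carry_out", "arguments": {
  "motion": [
    [[0,0,0],[0,0,0.02],0.09],
    [[0,0,0],[0,0,0.02],0.09],
    [[0,0,0],[0,0,0.02],0.09],
    [[0,0,0],[0,0,0.004],0.09],
    [[0,0,0],[0,0.0091,-0.0042],0.09],
    [[0,0,0],[0,0.0091,-0.0042],0.09],
    [[0,0,0],[0,0,0],0.09]
  ]
}}

```text
clock: 15.3
position: [0.5675, -0.072, 0.1436]
eef_rot: [0.101, 0.757, 0.64, 0.086]
contact_force: [-1.7, 0.2, -0.6]
opening: 0.982
```

```bash
python3 - <<'E'
from h import *
o=get_obs();print(o['joints'].round(2),o['contact_force'],o['position'])
c=read_camera('side');a=c['pixels'][145:245,160:320,::-1];cv2.imwrite('pics/s1.png',cv2.resize(a,None,fx=5,fy=5,interpolation=cv2.INTER_CUBIC))
c=read_camera('wrist');save(c,'w4')
E
```

```text
[ 0.85  0.52 -0.97  2.05  0.81  0.66 -0.78] [-1.67194578  0.16370981 -0.55676122] [ 0.56751381 -0.07200205  0.14361216]
```

View pics/s1.png

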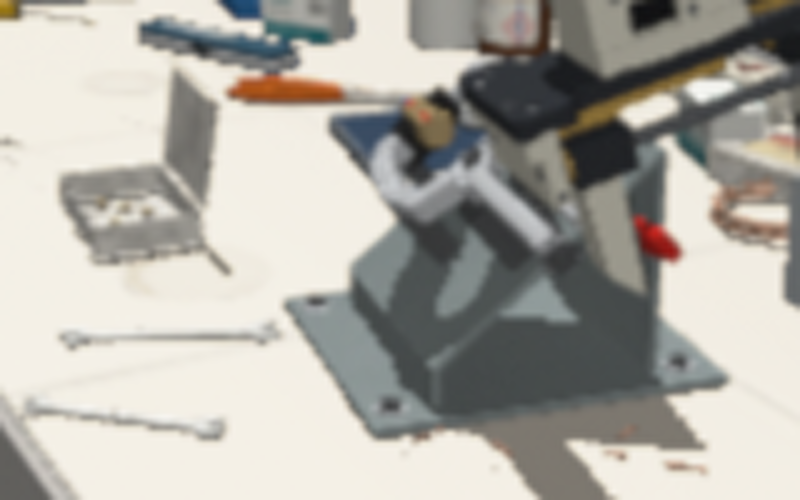

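View pics/w4.png

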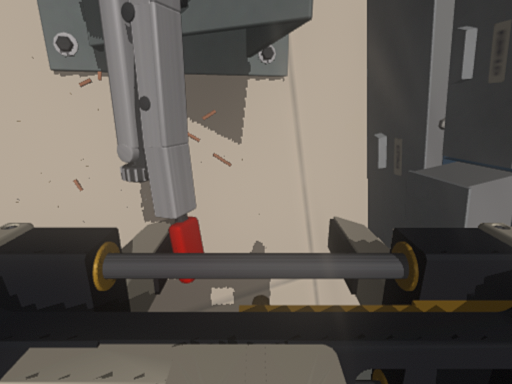

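The lever is already tilting: in the wrist view the red pad at (187,250) is pressed against the lower finger. I'll keep pulling up the slope.

Call:
{"name": "carry_out", "arguments": {
  "motion": [
    [[0,0,0],[0,0.0073,-0.0034],0.09],
    [[0,0,0],[0,0.0073,-0.0034],0.09],
    [[0,0,0],[0,0.0073,-0.0034],0.09],
    [[0,0,0],[0,0.0073,-0.0034],0.09],
    [[0,0,0],[0,0.0073,-0.0034],0.09],
    [[0,0,0],[0,0,0],0.09],
    [[0,0,0],[0,0,0],0.09]
  ]
}}

```text
clock: 16.1
position: [0.5957, -0.077, 0.1669]
eef_rot: [0.1, 0.757, 0.64, 0.084]
contact_force: [-0.0, -0.3, -0.8]
opening: 0.981
```

```bash
python3 - <<'E'
from h import *
o=get_obs();print(o['joints'].round(2),o['contact_force'],o['position'])
c=read_camera('side');a=c['pixels'][145:245,160:320,::-1];cv2.imwrite('pics/s2.png',cv2.resize(a,None,fx=5,fy=5,interpolation=cv2.INTER_CUBIC))
c=read_camera('wrist');save(c,'w5')
E
```

```text
[ 0.86  0.54 -0.99  1.96  0.77  0.73 -0.73] [-0.02804814 -0.3091971  -0.82159998] [ 0.59572177 -0.07703044  0.16690932]
```

View pics/w5.png

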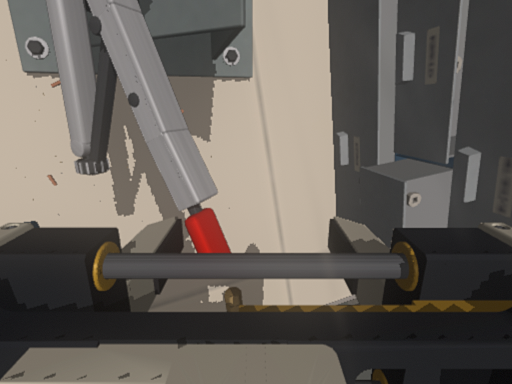

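The wrist view shows the handle swung wide from the fixed handle, with the pad at (210,235) and zero force, so the clamp has sprung open. I'll back out along the tool and plan the union grasp.

Call:
{"name": "carry_out", "arguments": {
  "motion": [
    [[0,0,0],[0,0,-0.03],0.09],
    [[0,0,0],[0,0,-0.03],0.09],
    [[0,0,0],[0,0,-0.03],0.09],
    [[0,0,0],[0,0,-0.03],0.09],
    [[0,0,0],[0,0,0],0.09]
  ]
}}

```text
clock: 16.7
position: [0.5661, -0.0712, 0.286]
eef_rot: [0.102, 0.757, 0.64, 0.085]
contact_force: [0.8, -0.2, 0.4]
opening: 0.981
```

```bash
python3 - <<'E'
from h import *
c=read_camera('side');a=c['pixels'][145:245,160:320,::-1];cv2.imwrite('pics/s3.png',cv2.resize(a,None,fx=5,fy=5,interpolation=cv2.INTER_CUBIC));np.savez('pics/s3.npz',**c)
c=read_camera('top');np.savez('pics/t3.npz',**c)
N=axes();nest=np.array([.553,.1779,.1176])
T=tools(axes(sl=np.radians(20)))['U']
o=get_obs();print(o['joints'].round(2))
plan(T,nest-.12*T[:,2]+.08*N[:,0])
plan(T,nest-.12*T[:,2])
E
```

```text
[ 1.09  0.35 -1.23  1.92  0.51  0.89 -0.52]
shift(tool now) [ 0.2448 -0.0321 -0.008 ] | 0.2471  turn [-0.0695 -0.0672 -1.5697] 1.573  shift(tool after turn) [ 0.0313  0.2449 -0.0104]
shift(tool now) [ 0.2449 -0.1046  0.0258] | 0.2675  turn [-0.0695 -0.0672 -1.5697] 1.573  shift(tool after turn) [0.1064 0.2449 0.0169]
```

View pics/s3.png

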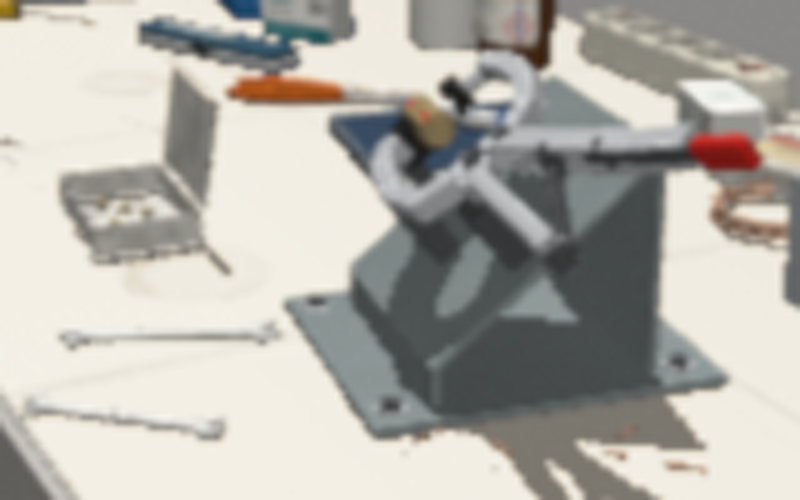

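The clamp is open and the union still sits in its seat at (430,122). I'll move above it with the finger line along the union.

Call:
{"name": "carry_out", "arguments": {
  "motion": [
    [[0,0,0],[0.041,-0.0053,-0.003],0.09],
    [[0,0,0],[0.041,-0.0053,-0.003],0.09],
    [[0,0,0],[0.041,-0.0053,-0.003],0.09],
    [[0,0,0],[0.041,-0.0053,-0.003],0.09],
    [[0,0,0],[0.041,-0.0053,-0.003],0.09],
    [[0,0,0],[0.04,-0.0053,-0.003],0.09],
    [[-0.0063,-0.0061,-0.1427],[0,0,0],0.09],
    [[-0.0063,-0.0061,-0.1427],[0,0,0],0.09],
    [[-0.0063,-0.0061,-0.1427],[0,0,0],0.09],
    [[-0.0063,-0.0061,-0.1427],[0,0,0],0.09]
  ]
}}

```text
clock: 17.8
position: [0.5699, 0.1757, 0.2897]
eef_rot: [0.136, 0.543, 0.827, 0.05]
contact_force: [-0.2, -0.6, -0.5]
opening: 0.979
```

Call:
{"name": "carry_out", "arguments": {
  "motion": [
    [[-0.0063,-0.0061,-0.1427],[0,0,0],0.09],
    [[-0.0063,-0.0061,-0.1427],[0,0,0],0.09],
    [[-0.0063,-0.0061,-0.1427],[0,0,0],0.09],
    [[-0.0063,-0.0061,-0.1427],[0,0,0],0.09],
    [[-0.0063,-0.0061,-0.1427],[0,0,0],0.09],
    [[-0.0063,-0.0061,-0.1427],[0,0,0],0.09],
    [[-0.0063,-0.0061,-0.1427],[0,0,0],0.09],
    [[0,0,0],[0,0,0],0.06]
  ]
}}

```text
clock: 18.6
position: [0.5699, 0.1753, 0.2896]
eef_rot: [0.171, 0.081, 0.982, -0.014]
contact_force: [-0.5, 0.2, -0.2]
opening: 0.933
```

```bash
python3 - <<'E'
from h import *
o=get_obs();print(o['joints'].round(2))
c=read_camera('wrist');save(c,'w6');np.savez('pics/w6.npz',**c,eef_rot=o['eef_rot'],position=o['position'])
N=axes();nest=np.array([.553,.1779,.1176])
T=tools(axes(sl=np.radians(20)))['U'];plan(T,nest-.12*T[:,2]+.08*N[:,0])
E
```

```text
[ 0.64  0.55 -1.43  1.89  0.93  1.11  0.28]
shift(tool now) [-0.0001 -0.0004  0.0087] | 0.0087  turn [ 0.0012 -0.0037 -0.0022] 0.004  shift(tool after turn) [-0.     -0.0004  0.0087]
```

View pics/w6.png

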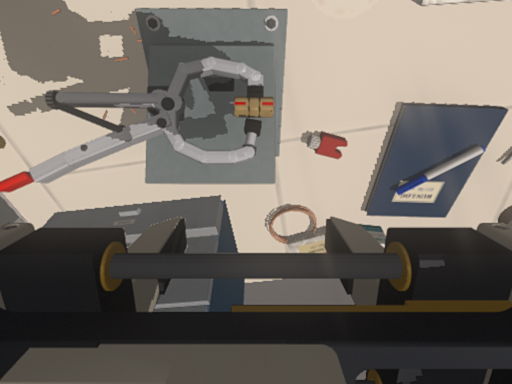

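The wrist view shows the union at (254,107) in the open jaws, with the pivot at (167,102). Now measuring it.

```bash
python3 - <<'E'
from h import *
d=dict(np.load('pics/w6.npz'));W=cloud(d,d);N=axes()
h=cv2.cvtColor(d['pixels'],cv2.COLOR_RGB2HSV)
m=(((h[...,0]<30))&(h[...,1]>90)&(h[...,2]>40)).astype(np.uint8)
M=np.zeros_like(m);M[85:130,222:285]=m[85:130,222:285]
n,l,st,ce=cv2.connectedComponentsWithStats(M);i=1+np.argmax(st[1:,4]);print(st[i],ce[i],cv2.minAreaRect(np.argwhere(l==i)[:,::-1].astype(np.float32)))
P=W[l==i];P=P[~np.isnan(P[:,0])]@N;print(np.percentile(P,[2,50,98],axis=0).round(4))
# top face only: highest in zn
top=P[P[:,2]>np.percentile(P[:,2],50)];print(np.percentile(top,[2,50,98],axis=0).round(4))
for nm,(u,v) in dict(pivot=(167,102),fh=(110,101)).items():
    p=np.nanmedian(W[v-2:v+3,u-2:u+3].reshape(-1,3),0);print(nm,(p@N).round(4))
# yaw from fixed handle mid-line
pts=[]
for u in range(65,150,5):
    col=d['pixels'][:,u].astype(int).sum(1);z=W[90:115,u]@N;ok=z[:,2]>-.240;z=z[ok];
    if len(z): pts.append([np.median(z[:,1]),(z[:,0].min()+z[:,0].max())/2])
pts=np.array(pts);print(np.degrees(np.arctan(np.polyfit(pts[:,0],pts[:,1],1)[0])),pts[[0,-1]])
S=W[15:40,180:250].reshape(-1,3);S=S[~np.isnan(S[:,0])]
S=W[45:180,160:275].reshape(-1,3);S=S[~np.isnan(S[:,0])];z=S@N[:,2];S=S[abs(z+.285)<.006];c=S.mean(0);n=np.linalg.svd(S-c,full_matrices=False)[2][2];n*=np.sign(n[2]);print('plate n',n.round(3),np.degrees(np.arccos(n[2])),np.degrees(np.arctan2(-n[1],-n[0])),len(S),np.median(S@N[:,2]))
E
```

```text
[234  97  40  20 714] [253.29271709 106.6442577 ] ((253.5, 106.5), (19.0, 39.0), 90.0)
[[ 0.4644  0.2482 -0.2406]
 [ 0.4744  0.2658 -0.2326]
 [ 0.4811  0.2844 -0.2307]]
[[ 0.4659  0.2482 -0.2325]
 [ 0.4719  0.2649 -0.2318]
 [ 0.4771  0.2844 -0.2303]]
pivot [ 0.4708  0.1819 -0.231 ]
fh [ 0.4685  0.1248 -0.2337]
-3.820379607353914 [[0.08031082 0.46905386]
 [0.15937899 0.46557277]]
plate n [-0.635  0.107  0.765] 40.06683397219107 -9.52394559281115 9639 -0.28495392459572516
```

```bash
cat >> h.py <<'E'
NE=axes()
nest=NE@np.array([.4716,.2663,-.2415])
E
python3 - <<'E'
from h import *
print(nest.round(4));T=tools(axes(sl=np.radians(20)))['U']
g=nest-.006*T[:,2]
plan(T,g-.06*T[:,2]);plan(T,g);print((T.T@NE[:,2]*.04).round(4))
E
```

```text
[0.5537 0.1764 0.1181]
shift(tool now) [ 0.0738 -0.002   0.0902] | 0.1165  turn [ 0.0012 -0.0037 -0.0022] 0.004  shift(tool after turn) [ 0.0741 -0.0017  0.0899]
shift(tool now) [ 0.0736 -0.002   0.1502] | 0.1672  turn [ 0.0012 -0.0037 -0.0022] 0.004  shift(tool after turn) [ 0.0741 -0.0017  0.1499]
[ 0.0137  0.     -0.0376]
```

Call:
{"name": "carry_out", "arguments": {
  "motion": [
    [[0,0,0],[0.025,-0.002,0.01],0.06],
    [[0,0,0],[0.025,0,0.01],0.06],
    [[0,0,0],[0.024,0,0.02],0.06],
    [[0,0,0],[0,0,0.03],0.06],
    [[0,0,0],[0,0,0.03],0.06],
    [[0,0,0],[0,0,0.02],0.06],
    [[0,0,0],[0,0,0.015],0.06],
    [[0,0,0],[0,0,0.015],0.06],
    [[0,0,0],[0,0,0],0.06]
  ]
}}

```text
clock: 19.55
position: [0.5514, 0.1761, 0.1231]
eef_rot: [0.171, 0.084, 0.982, -0.014]
contact_force: [0.2, -0.1, 0.0]
opening: 0.65
```

```bash
python3 - <<'E'
from h import *
T=tools(axes(sl=np.radians(20)))['U'];o=get_obs();print(o['joints'].round(2),o['contact_force'],o['opening'])
plan(T,nest-.006*T[:,2])
c=read_camera('wrist');save(c,'w7')
E
```

```text
[ 0.42  0.69 -1.14  2.07  1.24  0.89 -0.05] [ 0.17001402 -0.0619032   0.00541318] 0.6504942262530805
shift(tool now) [-0.0003  0.0007 -0.0006] | 0.001  turn [-0.0005 -0.0043 -0.0028] 0.005  shift(tool after turn) [-0.0003  0.0007 -0.0006]
```

View pics/w7.png

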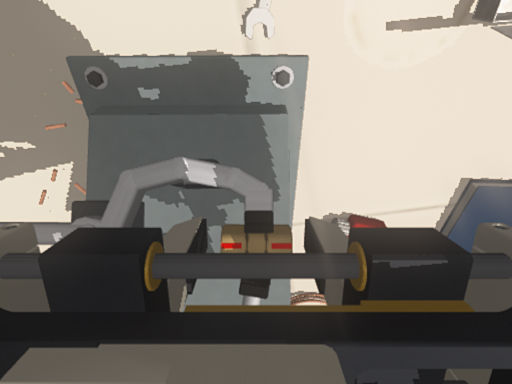

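The union at (256,240) lies centred between the fingers. I'll close and lift out along the slope normal.

Call:
{"name": "carry_out", "arguments": {
  "motion": [
    [[0,0,0],[0,0,0],0.03],
    [[0,0,0],[0,0,0],0.03],
    [[0,0,0],[0,0,0],0.03],
    [[0,0,0],[0,0,0],0.03],
    [[0,0,0],[0.0034,0,-0.0094],0.03],
    [[0,0,0],[0.0034,0,-0.0094],0.03],
    [[0,0,0],[0.0068,0,-0.0188],0.03],
    [[0,0,0],[0.01,0,-0.028],0.03],
    [[0,0,0],[0,0,-0.03],0.03]
  ],
  "newtons": 20
}}

```text
clock: 20.5
position: [0.4956, 0.1861, 0.2071]
eef_rot: [0.171, 0.081, 0.982, -0.014]
contact_force: [0.9, 0.2, 0.5]
opening: 0.425
```

```bash
python3 - <<'E'
from h import *
c=read_camera('side');a=c['pixels'][120:220,160:320,::-1];cv2.imwrite('pics/s4.png',cv2.resize(a,None,fx=5,fy=5,interpolation=cv2.INTER_CUBIC))
c=read_camera('wrist');save(c,'w8')
tin=np.array([.449,.391,.001]);psi=np.radians(-5.5)
T=tools(axes(psi,np.radians(0)))['U']
o=get_obs();print(o['joints'].round(2),o['opening'])
plan(T,tin+[0,0,.12]);plan(T,tin+[0,0,.022])
E
```

```text
[ 0.57  0.51 -1.37  2.11  1.01  0.95  0.05] 0.41870795747646766
shift(tool now) [0.1075 0.1922 0.0562] | 0.2273  turn [-0.0093  0.3523 -0.068 ] 0.359  shift(tool after turn) [0.0682 0.1975 0.0894]
shift(tool now) [0.1413 0.1919 0.1482] | 0.2807  turn [-0.0093  0.3523 -0.068 ] 0.359  shift(tool after turn) [0.0682 0.1975 0.1874]
```

View pics/w8.png

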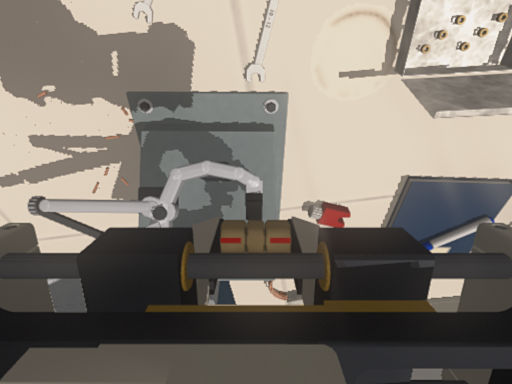

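Held; the opening reads 38.5 mm, matching the union. Next, the tin.

Call:
{"name": "carry_out", "arguments": {
  "motion": [
    [[-0.003,0.1174,-0.0227],[0,0,0],0.03],
    [[-0.003,0.1174,-0.0227],[0,0,0],0.03],
    [[-0.003,0.1174,-0.0227],[0,0,0],0.03],
    [[0,0,0],[0.015,0.039,0],0.03],
    [[0,0,0],[0.015,0.039,0],0.03],
    [[0,0,0],[0.015,0.039,0.01],0.03],
    [[0,0,0],[0.015,0.04,0.02],0.03],
    [[0,0,0],[0.017,0.04,0.03],0.03],
    [[0,0,0],[0,0,0.03],0.03],
    [[0,0,0],[0,0,0],0.03]
  ]
}}

```text
clock: 21.6
position: [0.4384, 0.3859, 0.1144]
eef_rot: [-0.005, 0.048, 0.999, -0.004]
contact_force: [0.0, -0.5, -0.9]
opening: 0.422
```

```bash
python3 - <<'E'
from h import *
c=read_camera('side');a=c['pixels'][120:240,120:280,::-1];cv2.imwrite('pics/s5.png',cv2.resize(a,None,fx=5,fy=5,interpolation=cv2.INTER_CUBIC))
o=get_obs();c=read_camera('wrist');save(c,'w9');np.savez('pics/w9.npz',**c,eef_rot=o['eef_rot'],position=o['position'])
tin=np.array([.440,.391,.001]);psi=np.radians(-5.5)
T=tools(axes(psi,np.radians(0)))['U']
print(o['joints'].round(2),o['opening'],o['position'])
plan(T,tin+[0,0,.022])
E
```

```text
[ 0.03  0.86 -1.17  1.8   0.88  1.12  0.03] 0.4225075064284106 [0.44000787 0.38592101 0.11658647]
shift(tool now) [0.0013 0.0049 0.0953] | 0.0954  turn [-0.0035 -0.0052 -0.003 ] 0.007  shift(tool after turn) [0.0017 0.0046 0.0953]
```

View pics/w9.png

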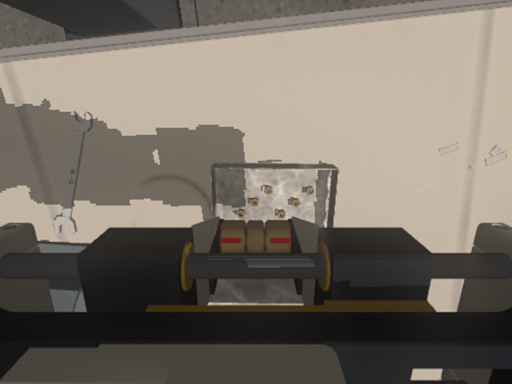

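View pics/s5.png

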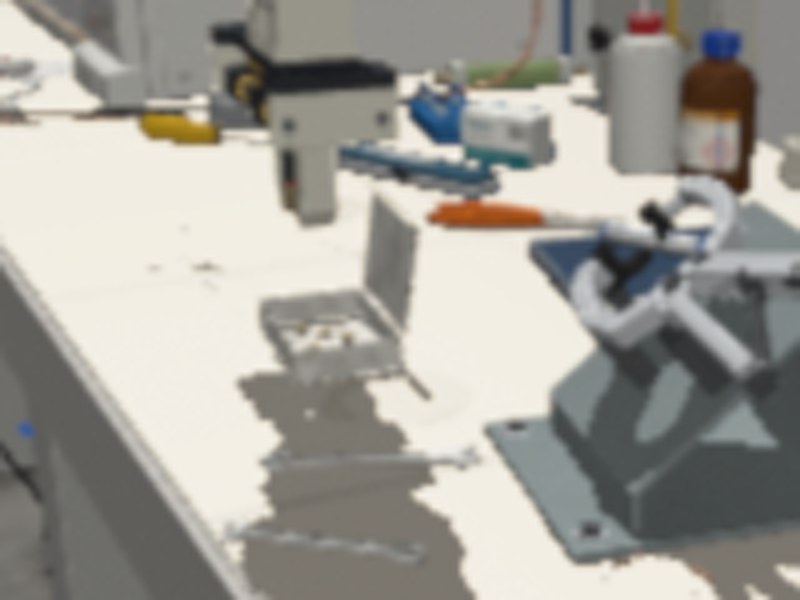

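The wrist view shows the tin's near-wall corners at (213,166) and (334,166), with the held union at (256,238). I'll check the tin centre before lowering.

```bash
python3 - <<'E'
from h import *
d=dict(np.load('pics/w9.npz'));K=d['intrinsics'];M=d['mount'];R=q2R(d['eef_rot'])
def pl(u,v,z):
    dc=np.array([(u-K[0,2])/K[0,0],(v-K[1,2])/K[1,1],1]);w=R@(M[:3,:3]@dc);o=R@M[:3,3]+d['position'];return o+w*(z-o[2])/w[2]
for u,v in [(212,165),(335,166),(333,225),(211,225)]: print(u,v,pl(u,v,.022).round(4))
E
```

```text
212 165 [0.4094 0.3516 0.022 ]
335 166 [0.4203 0.4555 0.022 ]
333 225 [0.4745 0.4527 0.022 ]
211 225 [0.4641 0.343  0.022 ]
```

Call:
{"name": "carry_out", "arguments": {
  "motion": [
    [[0,0,0],[0,0.011,0.02],0.03],
    [[0,0,0],[0,0,0.03],0.03],
    [[0,0,0],[0,0,0.02],0.03],
    [[0,0,0],[0,0,0.015],0.03],
    [[0,0,0],[0,0,0.007],0.03],
    [[0,0,0],[0,0,0],0.03],
    [[0,0,0],[0,0,0],0.052],
    [[0,0,0],[0,0,0],0.052],
    [[0,0,0],[0,0,0],0.052]
  ]
}}

```text
clock: 22.6
position: [0.4424, 0.3986, 0.0279]
eef_rot: [-0.002, 0.049, 0.999, -0.0]
contact_force: [0.5, -0.5, -0.9]
opening: 0.559
```

Call:
{"name": "carry_out", "arguments": {
  "motion": [
    [[0,0,0],[0,0,-0.02],0.052],
    [[0,0,0],[0,0,-0.04],0.052],
    [[0,0,0],[0.02,0,-0.04],0.06],
    [[0,0,0],[-0.02,0,-0.04],0.06],
    [[0,0,0],[0,0,-0.04],0.06],
    [[0,0,0],[0,0,0],0.06]
  ]
}}

```text
clock: 23.2
position: [0.4442, 0.4016, 0.2145]
eef_rot: [0.001, 0.049, 0.999, 0.003]
contact_force: [-0.3, 0.9, 0.9]
opening: 0.648
```

```bash
python3 - <<'E'
from h import *
o=get_obs();c=read_camera('wrist');save(c,'w10')
print(o['joints'].round(2),o['opening'],o['position'])
c=read_camera('top');np.savez('pics/t10.npz',**c)
c=read_camera('side');a=c['pixels'][145:245,130:290,::-1];cv2.imwrite('pics/s10.png',cv2.resize(a,None,fx=5,fy=5,interpolation=cv2.INTER_CUBIC))
E
```

```text
[ 0.06  0.77 -1.27  1.7   0.77  1.26  0.09] 0.6483191773104923 [0.44418818 0.40159381 0.21451779]
```

View pics/w10.png

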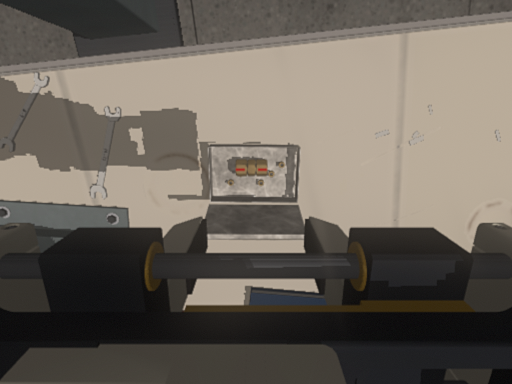

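View pics/s10.png

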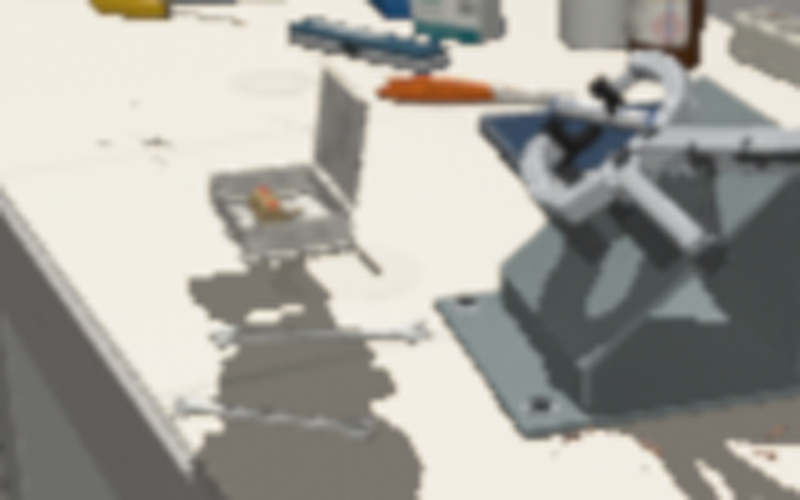

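The union lies in the tin, at (251,169) in the wrist view, well inside the walls (210–298). Next I'll check the posture options for pick and place; the hex has 60° symmetry, so place tilt = pick tilt + 40° or − 20°.

```bash
python3 - <<'E'
from ik import *
from h import axes,tools,nest,plan,get_obs
u=np.array([.5795,-.2425,.021])
for sl in (-20,0,20):
    T=tools(axes(sl=np.radians(sl)))
    print(sl,'pick',best(T['U'],u,25),best(T['U'],u-.1*T['U'][:,2],25),best(T['V'],u,25))
for sl in (0,20,40):
    T=tools(axes(sl=np.radians(sl)))['U']
    print(sl,'place',best(T,nest-.012*T[:,2],25),best(T,nest-.08*T[:,2],25))
T=tools(axes(sl=0))['U'];plan(T,[.64,-.2425,.2])
E
```

```text
-20 pick (16, np.float64(0.84), array([0.31, 0.9 , 0.03, 1.4 , 0.04, 1.18, 1.71])) (16, np.float64(0.65), array([0.3 , 0.84, 0.03, 1.27, 0.04, 1.37, 1.71])) (17, np.float64(0.84), array([ 0.3 ,  0.9 ,  0.05,  1.4 ,  0.03,  1.18, -1.42]))
0 pick (17, np.float64(0.6), array([ 0.78,  0.81, -0.59,  1.73,  0.6 ,  0.79,  1.3 ])) (17, np.float64(0.72), array([ 0.85,  0.68, -0.69,  1.7 ,  0.52,  0.95,  1.36])) (17, np.float64(0.62), array([ 0.81,  0.82, -0.63,  1.73,  0.65,  0.81, -1.87]))
20 pick (18, np.float64(0.41), array([ 1.17,  0.94, -1.01,  2.01,  1.44,  0.61,  0.66])) (18, np.float64(0.28), array([ 1.15,  0.59, -0.9 ,  2.07,  0.87,  0.47,  1.07])) (19, np.float64(0.2), array([ 0.99,  0.77, -0.73,  2.01,  1.22,  0.39, -2.37]))
0 place (17, np.float64(0.6), array([ 0.31,  0.67, -0.9 ,  1.82,  0.63,  0.97,  0.54])) (17, np.float64(0.65), array([-0.89,  0.5 ,  0.73,  1.77, -0.38,  1.02,  1.38]))
20 place (18, np.float64(0.34), array([ 0.28,  0.55, -0.91,  2.08,  1.1 ,  0.72,  0.04])) (18, np.float64(0.34), array([ 0.35,  0.39, -1.  ,  2.08,  0.87,  0.76,  0.21]))
40 place (19, np.float64(0.13), array([-0.62,  0.4 ,  0.02,  2.29,  1.77,  0.45, -0.87])) (19, np.float64(0.09), array([-0.17,  0.27, -0.57,  2.33,  1.53,  0.63, -0.62]))
shift(tool now) [-0.2593 -0.6182  0.0079] | 0.6704  turn [-0.0016 -0.0029  0.0694] 0.07  shift(tool after turn) [-0.3015 -0.5988  0.0078]
```

```bash
python3 - <<'E'
from h import *
t=dict(np.load('pics/t10.npz'));W=cloud(t).reshape(-1,3);W=W[~np.isnan(W[:,0])]
S=cloud(dict(np.load('pics/s3.npz'))).reshape(-1,3);S=S[~np.isnan(S[:,0])]
for nm,P in (('top',W),('side',S)):
  for y0 in (-.35,-.3,-.25,-.2,-.15,-.1):
    for z0,z1 in ((.05,.15),(.15,.3),(.3,.45)):
        q=P[(P[:,1]>y0)&(P[:,1]<y0+.05)&(P[:,2]>z0)&(P[:,2]<z1)&(P[:,0]>.6)&(P[:,0]<1)]
        if len(q)>3: print(nm,y0,z0,np.percentile(q[:,0],2).round(3),len(q))
# highest clamp parts
q=S[(S[:,0]>.5)&(S[:,0]<.68)&(S[:,1]>.02)&(S[:,1]<.23)&(S[:,2]>.14)];r=(q-nest)
for p in q[np.argsort(-q[:,2])][:15:2]: print(p.round(3),(p-nest).round(3))
q=W[(W[:,0]>.5)&(W[:,0]<.68)&(W[:,1]>.05)&(W[:,1]<.23)&(W[:,2]>.14)]
print('top');
for p in q[np.argsort(-q[:,2])][:15:2]: print(p.round(3),(p-nest).round(3))
E
```

```text
top -0.25 0.05 0.706 174
top -0.25 0.15 0.741 1024
top -0.2 0.05 0.701 277
top -0.2 0.15 0.742 1554
top -0.15 0.05 0.701 295
top -0.15 0.15 0.743 1572
top -0.1 0.05 0.711 212
top -0.1 0.15 0.743 1594
side -0.25 0.05 0.707 3246
side -0.25 0.15 0.741 4308
side -0.2 0.05 0.7 674
side -0.2 0.15 0.736 1378
side -0.15 0.05 0.7 696
side -0.15 0.15 0.737 1198
side -0.15 0.3 0.601 305
side -0.1 0.05 0.71 672
side -0.1 0.15 0.612 1302
side -0.1 0.3 0.6 449
[0.585 0.132 0.163] [ 0.031 -0.044  0.045]
[0.585 0.137 0.162] [ 0.031 -0.039  0.043]
[0.582 0.117 0.161] [ 0.028 -0.059  0.043]
[0.583 0.13  0.161] [ 0.029 -0.047  0.043]
[0.586 0.144 0.16 ] [ 0.032 -0.032  0.042]
[0.584 0.136 0.159] [ 0.03  -0.041  0.041]
[0.581 0.126 0.159] [ 0.028 -0.05   0.041]
[0.585 0.149 0.159] [ 0.031 -0.028  0.041]
top
[0.583 0.135 0.162] [ 0.029 -0.041  0.044]
[0.589 0.151 0.161] [ 0.035 -0.026  0.043]
[0.589 0.145 0.161] [ 0.036 -0.032  0.043]
[0.583 0.123 0.161] [ 0.03  -0.053  0.043]
[0.589 0.142 0.161] [ 0.036 -0.035  0.043]
[0.586 0.144 0.16 ] [ 0.033 -0.032  0.042]
[0.586 0.135 0.16 ] [ 0.033 -0.041  0.042]
[0.584 0.126 0.16 ] [ 0.03  -0.05   0.042]
```

```bash
python3 - <<'E'
from h import *
u=np.array([.5795,-.2425,.0095])
T=tools(axes(sl=np.radians(20)))['U']
v=u-.16*T[:,2]-.075*T[:,0];print(v)
plan(T,v)
E
```

```text
[ 0.59503311 -0.24512723  0.18550233]
shift(tool now) [-0.2148 -0.6252  0.0226] | 0.6615  turn [ 0.0105 -0.3518  0.069 ] 0.359  shift(tool after turn) [-0.2345 -0.6088  0.109 ]
```

Call:
{"name": "carry_out", "arguments": {
  "motion": [
    [[0,0,0],[0,0,-0.04],0.06],
    [[0,0,0],[-0.016,-0.03,-0.035],0.06],
    [[0,0,0],[-0.016,-0.044,0],0.06],
    [[0,0,0],[-0.016,-0.044,0],0.06],
    [[0,0,0],[-0.016,-0.044,0],0.06],
    [[0,0,0],[-0.016,-0.044,0],0.06],
    [[0,0,0],[-0.016,-0.044,0],0.06],
    [[0,0,0],[-0.016,-0.044,0],0.06],
    [[0,0,0],[-0.016,-0.044,0],0.06],
    [[0,0,0],[-0.016,-0.044,0],0.06]
  ]
}}

```text
clock: 24.35
position: [0.5481, 0.0019, 0.2808]
eef_rot: [-0.003, 0.049, 0.999, -0.001]
contact_force: [0.2, 0.6, -0.4]
opening: 0.656
```

Call:
{"name": "carry_out", "arguments": {
  "motion": [
    [[0,0,0],[-0.016,-0.044,0],0.06],
    [[0,0,0],[-0.016,-0.044,0],0.06],
    [[0,0,0],[-0.016,-0.044,0],0.06],
    [[0,0,0],[-0.016,-0.044,0],0.06],
    [[0,0,0],[-0.014,-0.044,0.01],0.06],
    [[0,0,0],[0,-0.023,0.03],0.06],
    [[0.0035,-0.117,0.023],[0,0,0],0.06],
    [[0.0035,-0.117,0.023],[0,0,0],0.06],
    [[0.0035,-0.117,0.023],[0,0,0],0.06],
    [[0,0,0],[0,0,0],0.06]
  ]
}}

```text
clock: 25.35
position: [0.5976, -0.2446, 0.2384]
eef_rot: [0.169, 0.082, 0.982, -0.015]
contact_force: [-0.4, 0.2, -0.1]
opening: 0.652
```

```bash
python3 - <<'E'
from h import *
u=np.array([.5795,-.2425,.0095])
T=tools(axes(sl=np.radians(20)))['U']
plan(T,u-.16*T[:,2]-.075*T[:,0])
o=get_obs();c=read_camera('wrist');save(c,'w11');np.savez('pics/w11.npz',**c,eef_rot=o['eef_rot'],position=o['position']);print(o['joints'].round(2))
E
```

```text
shift(tool now) [ 0.02   -0.0009  0.049 ] | 0.053  turn [-0.0006 -0.0075  0.0014] 0.008  shift(tool after turn) [ 0.0204 -0.001   0.0489]
[ 1.38  0.79 -1.45  1.85  1.01  0.99  1.01]
```

View pics/w11.png

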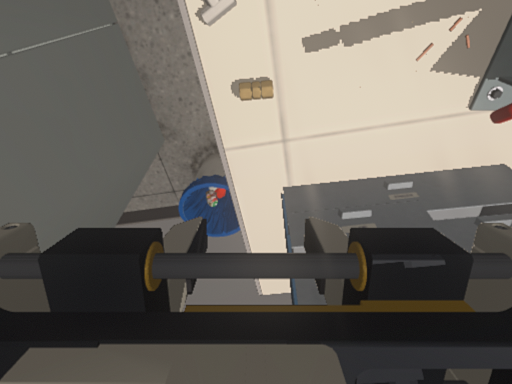

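The next union is at (257,90) in the wrist view and the tee at (217,9). Measuring its pose now.

```bash
python3 - <<'E'
from h import *
d=dict(np.load('pics/w11.npz'));W=cloud(d,d)
h=cv2.cvtColor(d['pixels'],cv2.COLOR_RGB2HSV)
m=((h[...,0]>8)&(h[...,0]<30)&(h[...,1]>95)&(h[...,2]>30)).astype(np.uint8)
M=np.zeros_like(m);M[70:110,230:285]=m[70:110,230:285]
n,l,st,ce=cv2.connectedComponentsWithStats(M);i=1+np.argmax(st[1:,4]);print(st[i],ce[i])
P=W[l==i];P=P[~np.isnan(P[:,0])];print(np.percentile(P,[2,50,98],axis=0).round(4))
top=P[P[:,2]>.014][:,:2].astype(np.float32)
r=cv2.minAreaRect(top*1000);print(r,len(top));print(np.median(P[P[:,2]>.014][:,2]))
b=cv2.boxPoints(r);print(b)
c=top.mean(0);v=np.linalg.svd(top-c,full_matrices=False)[2][0];print('dir',v,np.degrees(np.arctan2(-v[0],v[1])))
E
```

```text
[240  83  12  17 173] [245.13872832  90.82080925]
[[ 0.5711 -0.2594  0.0112]
 [ 0.5779 -0.2533  0.0186]
 [ 0.5864 -0.2469  0.0202]]
((579.3777465820312, -253.21380615234375), (14.40127944946289, 13.6162748336792), 0.16578269004821777) 149
0.01882295333339898
[[ 572.1574  -246.42653]
 [ 572.19684 -260.04276]
 [ 586.5981  -260.0011 ]
 [ 586.55865 -246.38486]]
dir [ 1.0000000e+00 -1.3139195e-04] -90.00752
```

Only one of its three segments was selected, so I'll merge them.

```bash
python3 - <<'E'
from h import *
d=dict(np.load('pics/w11.npz'));W=cloud(d,d)
h=cv2.cvtColor(d['pixels'],cv2.COLOR_RGB2HSV)
m=((h[...,0]>8)&(h[...,0]<30)&(h[...,1]>80)&(h[...,2]>20)).astype(np.uint8)*255
M=np.zeros_like(m);M[70:110,230:285]=m[70:110,230:285]
M=cv2.morphologyEx(M,cv2.MORPH_CLOSE,np.ones((5,5)))
n,l,st,ce=cv2.connectedComponentsWithStats(M);i=1+np.argmax(st[1:,4]);print(st[i],ce[i],cv2.minAreaRect(np.argwhere(l==i)[:,::-1].astype(np.float32)))
sel=(l==i)&(W[...,2]>.012);P=W[sel]
top=P[P[:,2]>.0165]
print(np.percentile(P,[2,50,98],axis=0).round(4),np.median(top[:,2]))
r=cv2.minAreaRect((P[:,:2]*1000).astype(np.float32));print(r)
r=cv2.minAreaRect((top[:,:2]*1000).astype(np.float32));print(r)
c=top[:,:2].mean(0);v=np.linalg.svd(top[:,:2]-c,full_matrices=False)[2][0];print('ctr',c,'ang',np.degrees(np.arctan(-v[0]/v[1])))
E
```

```text
[239  80  34  20 550] [255.63272727  89.74181818] ((255.70677185058594, 89.67079162597656), (16.923425674438477, 32.946163177490234), 84.5596694946289)
[[ 0.572  -0.2592  0.0125]
 [ 0.5793 -0.2414  0.0183]
 [ 0.5882 -0.2229  0.0203]] 0.018682833521233205
((580.3688354492188, -241.14222717285156), (37.7985725402832, 17.214271545410156), 85.98283386230469)
((581.5968627929688, -241.11346435546875), (37.59885787963867, 14.254867553710938), 86.18319702148438)
ctr [ 0.5811529  -0.24112202] ang -4.714620151116064
```

```bash
python3 - <<'E'
from h import *
u=np.array([.5805,-.2412,.0095])
T=tools(axes(np.radians(-4.4),np.radians(20)))['U']
g=u-.014*T[:,2];plan(T,g-.06*T[:,2]);plan(T,g);print(g)
E
```

```text
shift(tool now) [ 0.0958 -0.0006  0.1366] | 0.1669  turn [-0.0322 -0.0077 -0.0848] 0.091  shift(tool after turn) [0.0968 0.0032 0.1359]
shift(tool now) [0.0954 0.0013 0.1966] | 0.2185  turn [-0.0322 -0.0077 -0.0848] 0.091  shift(tool after turn) [0.0968 0.0032 0.1959]
[ 0.57572583 -0.24083265  0.0226557 ]
```

Call:
{"name": "carry_out", "arguments": {
  "motion": [
    [[-0.0322,-0.0077,-0.0848],[0,0,0],0.06],
    [[0,0,0],[0.03,0.0015,0.035],0.06],
    [[0,0,0],[0.03,0.001,0.035],0.06],
    [[0,0,0],[0.037,0.0007,0.035],0.06],
    [[0,0,0],[0,0,0.031],0.06],
    [[0,0,0],[0,0,0],0.06]
  ]
}}

```text
clock: 26.0
position: [0.5586, -0.239, 0.0778]
eef_rot: [0.173, 0.038, 0.984, -0.006]
contact_force: [-0.2, 2.3, -0.1]
opening: 0.655
```

```bash
python3 - <<'E'
from h import *
u=np.array([.5805,-.2412,.0095])
T=tools(axes(np.radians(-4.4),np.radians(20)))['U']
g=u-.014*T[:,2];plan(T,g)
o=get_obs();c=read_camera('wrist');save(c,'w12');print(o['joints'].round(2))
E
```

```text
shift(tool now) [ 0.0026 -0.0006  0.0577] | 0.0578  turn [ 0.0014 -0.001  -0.0011] 0.002  shift(tool after turn) [ 0.0027 -0.0006  0.0577]
[ 1.33  0.91 -1.21  2.04  1.3   0.72  0.9 ]
```

View pics/w12.png

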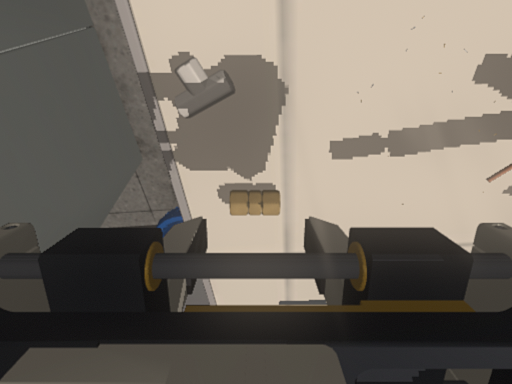

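The union at (255,202) is centred between the fingers and the tee at (205,85) is clear. I'll descend and grip.

Call:
{"name": "carry_out", "arguments": {
  "motion": [
    [[0,0,0],[0.0025,0,0.025],0.06],
    [[0,0,0],[0,0,0.02],0.06],
    [[0,0,0],[0,0,0.012],0.06],
    [[0,0,0],[0,0,0],0.06],
    [[0,0,0],[0,0,0],0.03],
    [[0,0,0],[0,0,0],0.03],
    [[0,0,0],[0,0,0],0.03],
    [[0,0,0],[0,0,0],0.03]
  ],
  "newtons": 20
}}

```text
clock: 26.85
position: [0.5772, -0.2404, 0.0282]
eef_rot: [0.177, 0.038, 0.983, -0.007]
contact_force: [-1.1, 0.7, 4.4]
opening: 0.42
```

```bash
python3 - <<'E'
from h import *
o=get_obs();c=read_camera('wrist');save(c,'w13');print(o['joints'].round(2),o['opening'],o['position'],o['contact_force'])
u=np.array([.5805,-.2412,.0095])
T=tools(axes(np.radians(-4.4),np.radians(20)))['U'];plan(T,u-.014*T[:,2])
E
```

```text
[ 1.25  0.97 -1.11  2.01  1.43  0.67  0.81] 0.41971355909401953 [ 0.57717618 -0.2404347   0.0281947 ] [-1.082359    0.71123797  4.35768197]
shift(tool now) [ 0.0033 -0.0005  0.0047] | 0.0057  turn [ 0.      0.0069 -0.0007] 0.007  shift(tool after turn) [ 0.0032 -0.0005  0.0047]
```

View pics/w13.png

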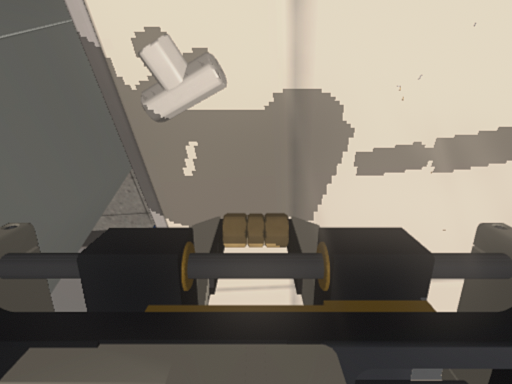

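Gripped; the opening reads 38.6 mm, but the hold is nearer the fingertips than planned, about 18 mm ahead of the TCP. I'll lift gently and measure the held union relative to the tool.

Call:
{"name": "carry_out", "arguments": {
  "motion": [
    [[0,0,0],[0,0,0],0.03],
    [[0,0,0],[-0.003,0,-0.009],0.03],
    [[0,0,0],[-0.007,0,-0.019],0.03],
    [[0,0,0],[-0.01,0,-0.028],0.03],
    [[0,0,0],[-0.01,0,-0.028],0.03],
    [[0,0,0],[-0.01,0,-0.028],0.03],
    [[0,0,0],[0,0,0],0.03]
  ],
  "newtons": 30
}}

```text
clock: 27.6
position: [0.5776, -0.2402, 0.1507]
eef_rot: [0.179, 0.038, 0.983, -0.007]
contact_force: [0.2, -0.1, 0.8]
opening: 0.419
```

```bash
cat > held.py <<'E'
from h import *
import sys
n=sys.argv[1]
o=get_obs();c=read_camera('wrist');save(c,n);print(o['joints'].round(2),o['opening'],o['position'].round(4),o['contact_force'].round(1))
z=c['z_map'].astype(float);K=c['intrinsics'];v,u=np.mgrid[:z.shape[0],:z.shape[1]]
P=np.stack([(u-K[0,2])*z/K[0,0],(v-K[1,2])*z/K[1,1],z],-1);M=np.array(c['mount']);T=P@M[:3,:3].T+M[:3,3]
h=cv2.cvtColor(c['pixels'],cv2.COLOR_RGB2HSV)
m=((h[...,0]>8)&(h[...,0]<30)&(h[...,1]>80)&(h[...,2]>20)&(z>0));m[:200]=0;m[254:]=0;m[:,:215]=0;m[:,298:]=0
Q=T[m];print(len(Q),np.percentile(Q,[2,25,50,75,98],axis=0).round(4))
for r in range(206,254,3):
    k=m[r,225:287]; 
    if k.sum()>8: print(r,np.median(T[r,225:287][k],axis=0).round(4))
E
python3 held.py w14
```

```text
[ 1.37  0.85 -1.33  1.98  1.14  0.81  1.01] 0.4187715349514403 [ 0.5776 -0.2402  0.1507] [ 0.2 -0.1  0.8]
1937 [[-0.0052 -0.0182  0.0083]
 [ 0.0008 -0.01    0.0099]
 [ 0.0055  0.0001  0.0112]
 [ 0.009   0.0101  0.013 ]
 [ 0.012   0.0184  0.0198]]
215 [ 0.0114 -0.0075  0.0201]
218 [0.0115 0.0001 0.0153]
221 [0.0101 0.0004 0.014 ]
224 [0.0088 0.0004 0.0127]
227 [0.0073 0.0004 0.0116]
230 [0.0059 0.0004 0.0105]
233 [0.0046 0.0007 0.0093]
236 [0.0029 0.0004 0.0089]
239 [0.0005 0.001  0.0098]
242 [-0.002  -0.0005  0.0109]
245 [-0.0044  0.0007  0.0117]
```

View pics/w14.png

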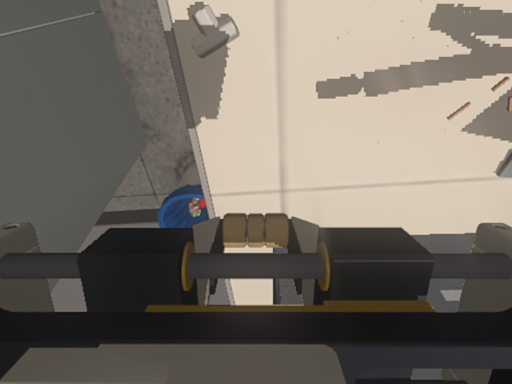

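Held firmly with its orientation kept: the top flat still lies 20° off the tool axis, centre about (+2, 0, +19) mm in the tool frame. Next I carry it over the nest with the tool vertical, which puts the next flat onto the ledge.

```bash
python3 - <<'E'
from h import *
T0=tools(axes(np.radians(-4.4),np.radians(20)))['U']
T=tools(axes(sl=0))['U']
off=np.array([.002,0,.019])
t=nest-T@off+.001*NE[:,0]+.001*NE[:,2];print(t.round(4))
plan(T,t+.07*NE[:,2]);plan(T,[.50,.19,.29])
print((T.T@NE[:,2]).round(3))
E
```

```text
[0.5558 0.1761 0.1385]
shift(tool now) [ 0.076   0.4177 -0.0753] | 0.4312  turn [0.0158 0.3575 0.0892] 0.369  shift(tool after turn) [ 0.1347  0.4073 -0.0438]
shift(tool now) [ 0.0528  0.4232 -0.1711] | 0.4595  turn [0.0158 0.3575 0.0892] 0.369  shift(tool after turn) [ 0.147   0.4117 -0.1416]
[ 0.643  0.    -0.766]
```

Call:
{"name": "carry_out", "arguments": {
  "motion": [
    [[0,0,0],[-0.012,0,-0.033],0.03],
    [[0,0,0],[-0.012,0,-0.033],0.03],
    [[0,0,0],[-0.012,0,-0.033],0.03],
    [[0,0,0],[-0.012,0,-0.033],0.03],
    [[0.004,0.0894,0.0223],[0,0,0],0.03],
    [[0.004,0.0894,0.0223],[0,0,0],0.03],
    [[0.004,0.0894,0.0223],[0,0,0],0.03],
    [[0.004,0.0894,0.0223],[0,0,0],0.03]
  ]
}}

```text
clock: 28.45
position: [0.5738, -0.2405, 0.2857]
eef_rot: [-0.004, 0.084, 0.996, 0.0]
contact_force: [0.7, 0.2, -0.6]
opening: 0.419
```

Call:
{"name": "carry_out", "arguments": {
  "motion": [
    [[0,0,0],[0.014,0.04,0],0.03],
    [[0,0,0],[0.014,0.04,0],0.03],
    [[0,0,0],[0.014,0.04,0],0.03],
    [[0,0,0],[0.014,0.04,0],0.03],
    [[0,0,0],[0.014,0.04,0],0.03],
    [[0,0,0],[0.014,0.04,0],0.03],
    [[0,0,0],[0.014,0.04,0],0.03],
    [[0,0,0],[0.014,0.04,0],0.03],
    [[0,0,0],[0.014,0.04,0],0.03],
    [[0,0,0],[0.014,0.04,0],0.03]
  ]
}}

```text
clock: 29.45
position: [0.5022, 0.1783, 0.2862]
eef_rot: [-0.002, 0.084, 0.996, -0.0]
contact_force: [0.6, 0.0, -0.7]
opening: 0.418
```

```bash
python3 held.py w15; python3 - <<'E'
from h import *
T=tools(axes(sl=0))['U']
off=np.array([.002,0,.019])
t=nest-T@off+.001*NE[:,0]+.001*NE[:,2]
plan(T,t+.07*NE[:,2])
E
```

```text
[ 0.6   0.57 -1.35  1.78  0.57  1.28  0.51] 0.41849033909042344 [0.5022 0.1783 0.2862] [ 0.6  0.  -0.7]
2032 [[-0.0051 -0.0183  0.0084]
 [ 0.0012 -0.0099  0.01  ]
 [ 0.0058  0.0001  0.0114]
 [ 0.0094  0.01    0.0135]
 [ 0.0119  0.0185  0.0227]]
215 [ 0.0111 -0.0009  0.0208]
218 [0.0115 0.     0.0153]
221 [0.0102 0.0006 0.0138]
224 [0.0087 0.0003 0.0128]
227 [0.0073 0.0001 0.0116]
230 [0.006  0.0003 0.0103]
233 [0.0045 0.0003 0.0096]
236 [0.0029 0.0006 0.0089]
239 [0.0006 0.0009 0.0097]
242 [-0.0021  0.0003  0.011 ]
245 [-0.0043  0.0009  0.0116]
shift(tool now) [-0.0133 -0.0023  0.0954] | 0.0963  turn [ 0.0055 -0.0042  0.0102] 0.012  shift(tool after turn) [-0.0129 -0.0017  0.0954]
```

View pics/w15.png

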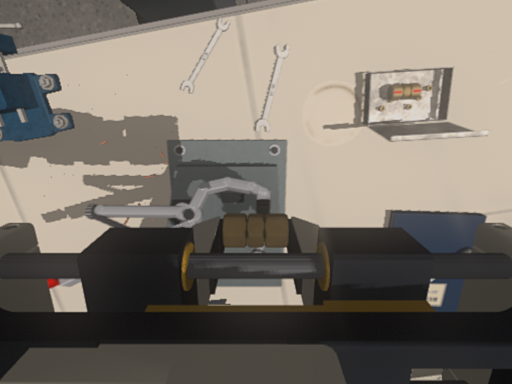

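Call:
{"name": "carry_out", "arguments": {
  "motion": [
    [[0.0055,-0.0042,0.0102],[0,0,0],0.03],
    [[0,0,0],[-0.005,-0.0017,0.03],0.03],
    [[0,0,0],[-0.004,0,0.033],0.03],
    [[0,0,0],[-0.004,0,0.032],0.03],
    [[0,0,0],[-0.0129,0,0.0153],0.03],
    [[0,0,0],[-0.0129,0,0.0153],0.03],
    [[0,0,0],[0,0,0],0.03],
    [[0,0,0],[0,0,0],0.03]
  ]
}}

```text
clock: 30.3
position: [0.5406, 0.1674, 0.1611]
eef_rot: [-0.001, 0.089, 0.996, -0.003]
contact_force: [-0.4, -0.5, -0.1]
opening: 0.419
```

```bash
python3 held.py w16|head -3; python3 - <<'E'
from h import *
T=tools(axes(sl=0))['U']
off=np.array([.002,0,.0192])
t=nest-T@off+.001*NE[:,0]+.001*NE[:,2]
plan(T,t)
c=read_camera('side');a=c['pixels'][120:220,190:350,::-1];cv2.imwrite('pics/s16.png',cv2.resize(a,None,fx=5,fy=5,interpolation=cv2.INTER_CUBIC))
E
```

```text
[ 0.47  0.73 -1.16  1.82  0.75  1.11  0.43] 0.4194597523244375 [0.5406 0.1674 0.1611] [-0.4 -0.5 -0.1]
2089 [[-0.0051 -0.0186  0.0083]
 [ 0.0012 -0.0099  0.01  ]
shift(tool now) [-0.0135  0.0107  0.0231] | 0.0288  turn [-0.0048  0.0003 -0.0107] 0.012  shift(tool after turn) [-0.0136  0.0105  0.0231]
```

View pics/w16.png

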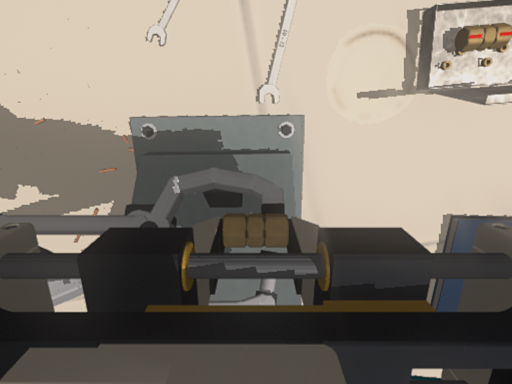

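View pics/s16.png

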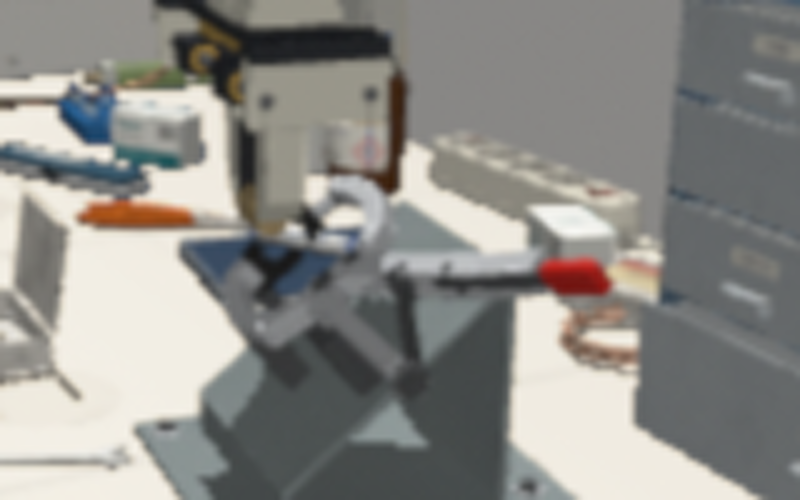

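Call:
{"name": "carry_out", "arguments": {
  "motion": [
    [[-0.0048,0,-0.0107],[0.005,0.0105,0],0.03],
    [[0,0,0],[0,0,0],0.03],
    [[0,0,0],[-0.0064,0,0.0077],0.03],
    [[0,0,0],[0,0,0],0.03],
    [[0,0,0],[0,0,0],0.03]
  ]
}}

```text
clock: 30.9
position: [0.5444, 0.1783, 0.1537]
eef_rot: [0.0, 0.084, 0.996, -0.0]
contact_force: [-0.0, 0.1, 0.2]
opening: 0.421
```

```bash
python3 held.py w17|head -3; python3 - <<'E'
from h import *
T=tools(axes(sl=0))['U']
off=np.array([.002,0,.0192])
t=nest-T@off+.001*NE[:,0]+.001*NE[:,2]
plan(T,t)
E
```

```text
[ 0.45  0.75 -1.15  1.81  0.77  1.11  0.42] 0.42111964651750794 [0.5444 0.1783 0.1537] [-0.   0.1  0.2]
2094 [[-0.0051 -0.0185  0.0084]
 [ 0.001  -0.0099  0.01  ]
shift(tool now) [-0.0117 -0.0004  0.0151] | 0.0191  turn [-0.      0.0006  0.0004] 0.001  shift(tool after turn) [-0.0117 -0.0004  0.0151]
```

View pics/w17.png

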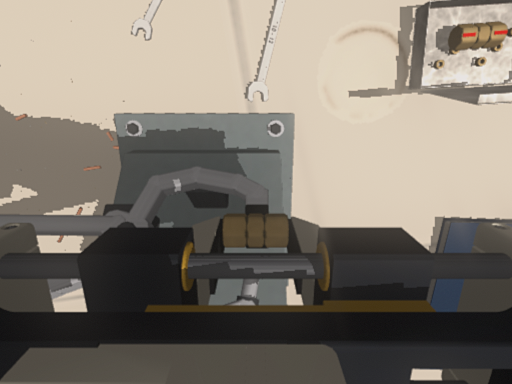

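Call:
{"name": "carry_out", "arguments": {
  "motion": [
    [[0,0,0],[-0.0039,0,0.005],0.03],
    [[0,0,0],[-0.0039,0,0.005],0.03],
    [[0,0,0],[-0.0039,0,0.005],0.03],
    [[0,0,0],[0,0,0],0.03],
    [[0,0,0],[0,0,0],0.03]
  ]
}}

```text
clock: 31.45
position: [0.5556, 0.1764, 0.1387]
eef_rot: [0.0, 0.083, 0.997, -0.0]
contact_force: [-0.6, 0.4, -0.4]
opening: 0.42
```

```bash
python3 held.py w18; python3 - <<'E'
from h import *
T=tools(axes(sl=0))['U']
off=np.array([.002,0,.0192]);o=get_obs()
t=nest-T@off+.001*NE[:,0]+.001*NE[:,2]
plan(T,t); print('union est nest frame',(NE.T@(o['position']+q2R(o['eef_rot'])@off-nest)).round(4))
c=read_camera('side');a=c['pixels'][145:205,200:300,::-1];cv2.imwrite('pics/s18.png',cv2.resize(a,None,fx=7,fy=7,interpolation=cv2.INTER_CUBIC))
E
```

```text
[ 0.43  0.78 -1.12  1.8   0.79  1.1   0.43] 0.4203254467272364 [0.5556 0.1764 0.1387] [-0.6  0.4 -0.4]
2081 [[-0.0051 -0.0186  0.0083]
 [ 0.0011 -0.01    0.0099]
 [ 0.0058  0.      0.0113]
 [ 0.0095  0.01    0.0134]
 [ 0.0119  0.0186  0.0221]]
215 [ 0.0113 -0.0003  0.0204]
218 [0.0115 0.0003 0.0151]
221 [0.0101 0.0003 0.0139]
224 [0.0087 0.0003 0.0128]
227 [0.0073 0.0003 0.0117]
230 [0.006  0.0003 0.0105]
233 [0.0046 0.0001 0.0094]
236 [0.0028 0.0001 0.0091]
239 [0.0006 0.0003 0.0097]
242 [-0.0019  0.0003  0.0107]
245 [-0.0043  0.0007  0.0116]
shift(tool now) [-0.0002 -0.0003 -0.    ] | 0.0004  turn [-0.0003  0.0003  0.0007] 0.001  shift(tool after turn) [-0.0002 -0.0003 -0.    ]
union est nest frame [0.0008 0.0003 0.0011]
```

View pics/s18.png

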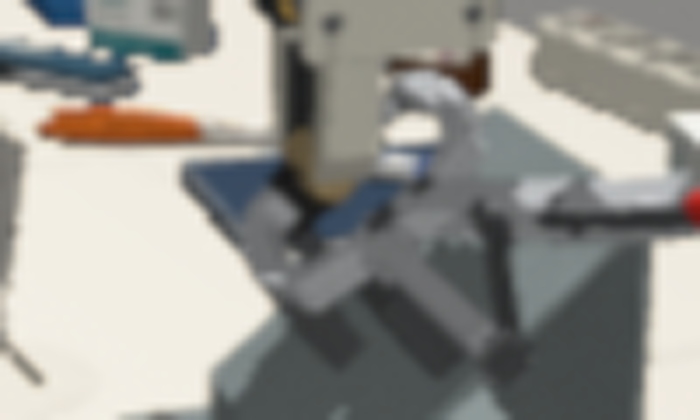

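Call:
{"name": "carry_out", "arguments": {
  "motion": [
    [[0,0,0],[-0.0005,0,0.0021],0.03],
    [[0,0,0],[0,0,0],0.03],
    [[0,0,0],[0,0,0],0.03]
  ]
}}

```text
clock: 31.85
position: [0.5561, 0.1767, 0.1377]
eef_rot: [0.001, 0.083, 0.997, -0.0]
contact_force: [-2.5, -1.2, 6.4]
opening: 0.416
```

There's contact, 6 N upward, so the union is in its seat. Releasing.

Call:
{"name": "carry_out", "arguments": {
  "motion": [
    [[0,0,0],[0,0,0],0.042],
    [[0,0,0],[0,0,0],0.048],
    [[0,0,0],[0,0,0],0.056],
    [[0,0,0],[0,0,0],0.056],
    [[0,0,0],[0,0,-0.02],0.056],
    [[0,0,0],[0,0,-0.03],0.056],
    [[0,0,0],[-0.025,0,-0.04],0.06],
    [[0,0,0],[-0.025,0,-0.04],0.06],
    [[0,0,0],[-0.025,0,-0.02],0.06],
    [[0,0,0],[0,0,0],0.06]
  ]
}}

```text
clock: 32.85
position: [0.6344, 0.1638, 0.2922]
eef_rot: [0.004, 0.085, 0.996, 0.002]
contact_force: [0.3, -0.0, -0.7]
opening: 0.656
```

```bash
python3 - <<'E'
from h import *
o=get_obs();d=read_camera('wrist');save(d,'w19');np.savez('pics/w19.npz',**d,eef_rot=o['eef_rot'],position=o['position']);print(o['joints'].round(2),o['position'])
E
```

```text
[ 0.44  0.73 -1.2   1.48  0.68  1.39  0.62] [0.63443166 0.16380871 0.29222041]
```

View pics/w19.png

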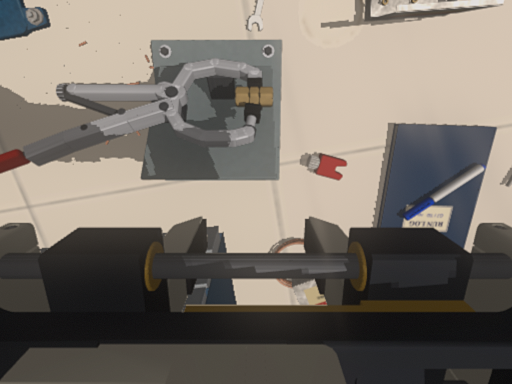

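The union at (254,97) now lies in the open jaws. I'll verify its seat and measure both handles for the squeeze.

```bash
python3 - <<'E'
from h import *
d=dict(np.load('pics/w19.npz'));W=cloud(d,d)
h=cv2.cvtColor(d['pixels'],cv2.COLOR_RGB2HSV)
m=((h[...,0]>8)&(h[...,0]<30)&(h[...,1]>90)&(h[...,2]>30)).astype(np.uint8)*255
M=np.zeros_like(m);M[80:115,225:285]=m[80:115,225:285];M=cv2.morphologyEx(M,cv2.MORPH_CLOSE,np.ones((5,5)))
n,l,st,ce=cv2.connectedComponentsWithStats(M);i=1+np.argmax(st[1:,4]);print(st[i],ce[i],cv2.minAreaRect(np.argwhere(l==i)[:,::-1].astype(np.float32)))
P=(W[l==i]-nest)@NE;P=P[~np.isnan(P[:,0])];print(np.percentile(P,[2,25,50,75,98],axis=0).round(4))
top=P[(P[:,2]>.0075)];print(np.percentile(top,[2,50,98],axis=0).round(4))
# handles in pivot-ish coordinates: y relative nest
A=(W-nest)@NE
for y in (-.11,-.13,-.14,-.15,-.16,-.17,-.18,-.19):
    s=(abs(A[...,1]-y)<.003)&(A[...,2]>-.005)&(A[...,2]<.03)&(A[...,0]<.15)&(A[...,0]>-.1)
    x=np.sort(A[s][:,0]);
    g=np.split(x,np.where(np.diff(x)>.004)[0]+1);print(y,[(k.min().round(4),k.max().round(4),np.median(A[s][:,2][(A[s][:,0]>=k.min())&(A[s][:,0]<=k.max())]).round(4)) for k in g if len(k)>3])
E
```

```text
[235  87  38  19 638] [253.87304075  95.31818182] ((253.5, 96.0), (18.0, 37.0), 90.0)
[[-0.009  -0.0176 -0.007 ]
 [-0.0009 -0.0094  0.0047]
 [ 0.0048  0.0009  0.0083]
 [ 0.0076  0.0103  0.0094]
 [ 0.0104  0.0185  0.0104]]
[[-0.0063 -0.0176  0.0077]
 [ 0.0011  0.0009  0.0093]
 [ 0.0067  0.0185  0.0106]]
-0.11 [(np.float64(-0.0107), np.float64(0.0005), np.float64(0.0063)), (np.float64(0.0163), np.float64(0.0344), np.float64(0.0082))]
-0.13 [(np.float64(-0.0105), np.float64(0.0008), np.float64(0.0064)), (np.float64(0.0215), np.float64(0.0417), np.float64(0.0086))]
-0.14 [(np.float64(-0.011), np.float64(0.0005), np.float64(0.0065)), (np.float64(0.0174), np.float64(0.0244), np.float64(0.0035)), (np.float64(0.0289), np.float64(0.0468), np.float64(0.0081))]
-0.15 [(np.float64(-0.0111), np.float64(0.0004), np.float64(0.006)), (np.float64(0.0142), np.float64(0.0226), np.float64(0.0031)), (np.float64(0.0327), np.float64(0.0513), np.float64(0.0081))]
-0.16 [(np.float64(-0.0109), np.float64(-0.0), np.float64(0.0068)), (np.float64(0.01), np.float64(0.0186), np.float64(0.0031)), (np.float64(0.0374), np.float64(0.0551), np.float64(0.0082))]
-0.17 [(np.float64(-0.0112), np.float64(-0.0), np.float64(0.0059)), (np.float64(0.0058), np.float64(0.0148), np.float64(0.003)), (np.float64(0.042), np.float64(0.0597), np.float64(0.0079))]
-0.18 [(np.float64(-0.0114), np.float64(0.0108), np.float64(0.0041)), (np.float64(0.045), np.float64(0.0645), np.float64(0.0081))]
-0.19 [(np.float64(-0.0121), np.float64(0.0066), np.float64(0.0064)), (np.float64(0.0499), np.float64(0.0696), np.float64(0.0081))]
```

The union is seated: offsets from the nest are about x +0.5, y +0.5, z 0 mm. The 64 mm squeeze station is at nest y = -154 mm, with the fixed outer face at x = -11 mm and the moving outer face at +53 mm. Now planning the squeeze pose.

```bash
cat >> h.py <<'E'
def sq(x,z=.002,y=-.154): return nest+NE@np.array([x,y,z])
E
python3 - <<'E'
from ik import *
from h import *
for sl in (20,25,28):
    T=tools(axes(sl=np.radians(sl)))['A']
    for x in (.021,.006): print(sl,x,best(T,sq(x),20))
    print(best(T,sq(.021)-.1*T[:,2],20))
T0=tools(axes(sl=0))['A'];T=tools(axes(sl=np.radians(25)))['A']
plan(T0,sq(.021)-.12*T[:,2]);plan(T,sq(.021)-.1*T[:,2]); print(sq(.021),sq(.021)-.1*T[:,2],(T.T@NE[:,0]).round(3))
E
```

```text
20 0.021 (13, np.float64(0.24), array([ 0.73,  0.51, -1.04,  2.18,  1.1 ,  0.61, -1.26]))
20 0.006 (13, np.float64(0.21), array([ 0.82,  0.62, -1.19,  2.21,  1.26,  0.72, -1.39]))
(13, np.float64(0.24), array([ 0.9 ,  0.18, -1.15,  2.18,  0.5 ,  0.61, -0.76]))
25 0.021 (13, np.float64(0.17), array([ 0.79,  0.55, -1.13,  2.25,  1.37,  0.63, -1.5 ]))
25 0.006 (13, np.float64(0.14), array([ 0.8 ,  0.58, -1.16,  2.28,  1.43,  0.66, -1.57]))
(13, np.float64(0.16), array([ 0.88,  0.09, -1.1 ,  2.26,  0.51,  0.47, -0.78]))
28 0.021 (13, np.float64(0.14), array([ 0.81,  0.58, -1.18,  2.28,  1.52,  0.67, -1.64]))
28 0.006 (13, np.float64(0.11), array([ 0.78,  0.56, -1.13,  2.31,  1.56,  0.64, -1.7 ]))
(13, np.float64(0.11), array([ 0.92,  0.06, -1.15,  2.31,  0.57,  0.4 , -0.86]))
shift(tool now) [ 0.115  -0.1553  0.047 ] | 0.1989  turn [5.3000e-03 1.1000e-03 1.5694e+00] 1.569  shift(tool after turn) [-0.155  -0.115   0.0479]
shift(tool now) [ 0.1066 -0.1553  0.0652] | 0.1994  turn [-0.3371 -0.3407  1.5421] 1.615  shift(tool after turn) [-0.155  -0.1245  0.0148]
[0.54258893 0.02212293 0.13316953] [0.50091894 0.02917088 0.22380031] [ 0.     0.966 -0.259]
```

Call:
{"name": "carry_out", "arguments": {
  "motion": [
    [[0,0,0],[0.026,-0.039,0.005],0.0915],
    [[0,0,0],[0.026,-0.039,0.005],0.0915],
    [[0,0,0],[0.026,-0.039,0.005],0.0915],
    [[0,0,0],[0.026,-0.039,0.005],0.0915],
    [[0,0,0.143],[0,0,0],0.0915],
    [[0,0,0.143],[0,0,0],0.0915],
    [[0,0,0.143],[0,0,0],0.0915],
    [[0,0,0.143],[0,0,0],0.0915],
    [[0,0,0.143],[0,0,0],0.0915],
    [[0,0,0.143],[0,0,0],0.0915]
  ]
}}

```text
clock: 33.9
position: [0.4998, 0.028, 0.2663]
eef_rot: [-0.0, 0.492, 0.87, -0.001]
contact_force: [-0.8, 0.4, -0.4]
opening: 0.997
```

Call:
{"name": "carry_out", "arguments": {
  "motion": [
    [[0,0,0.143],[0,0,0],0.0915],
    [[0,0,0.143],[0,0,0],0.0915],
    [[0,0,0.143],[0,0,0],0.0915],
    [[0,0,0.143],[0,0,0],0.0915],
    [[0,0,0.139],[0,0,0],0.0915],
    [[-0.116,0,0],[0,0,0],0.0915],
    [[-0.116,0,0],[0,0,0],0.0915],
    [[-0.116,0,0],[0,0,0],0.0915],
    [[0,0,0],[0,0,0],0.0915]
  ]
}}

```text
clock: 34.8
position: [0.4962, 0.0275, 0.2642]
eef_rot: [0.133, 0.751, 0.638, 0.109]
contact_force: [-0.4, -0.3, 0.0]
opening: 0.996
```

```bash
python3 - <<'E'
from h import *
T=tools(axes(sl=np.radians(20)))['A'];o=get_obs();print(o['joints'].round(2),o['opening'],o['position'].round(4))
plan(T,sq(.021)-.06*T[:,2]);plan(T,sq(.021)); print((T.T@NE[:,0]).round(3))
d=read_camera('wrist');save(d,'w20')
E
```

```text
[ 0.9   0.03 -1.1   2.15  0.24  0.67 -0.52] 0.9955839074389271 [0.4962 0.0275 0.2642]
shift(tool now) [ 0.0029 -0.0007  0.0791] | 0.0791  turn [-0.0033  0.0053  0.006 ] 0.009  shift(tool after turn) [ 0.0025 -0.001   0.0791]
shift(tool now) [ 0.0032 -0.0005  0.1391] | 0.1391  turn [-0.0033  0.0053  0.006 ] 0.009  shift(tool after turn) [ 0.0025 -0.001   0.1391]
[ 0.     0.94  -0.342]
```

View pics/w20.png

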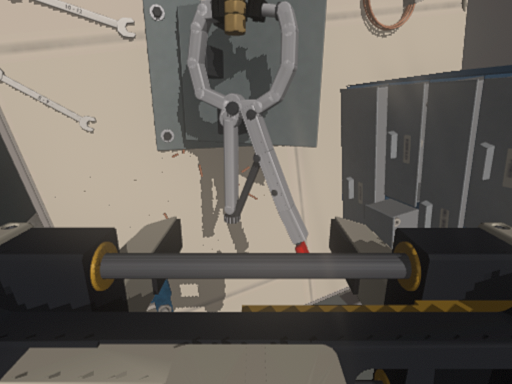

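Call:
{"name": "carry_out", "arguments": {
  "motion": [
    [[-0.003,0.005,0.006],[0.001,0,0.02],0.0915],
    [[0,0,0],[0.001,0,0.03],0.0915],
    [[0,0,0],[0.001,0,0.03],0.0915],
    [[0,0,0],[0,0,0.02],0.0915],
    [[0,0,0],[0,0,0],0.0915]
  ]
}}

```text
clock: 35.35
position: [0.5359, 0.0251, 0.1698]
eef_rot: [0.129, 0.754, 0.634, 0.113]
contact_force: [0.1, 0.1, 0.4]
opening: 0.998
```

```bash
python3 - <<'E'
from h import *
T=tools(axes(sl=np.radians(20)))['A'];o=get_obs();print(o['joints'].round(2),o['opening'],o['position'].round(4),o['contact_force'])
plan(T,sq(.0215))
d=read_camera('wrist');save(d,'w21')
E
```

```text
[ 0.63  0.33 -0.9   2.17  0.76  0.56 -0.98] 0.9980697513076566 [0.5359 0.0251 0.1698] [0.14776409 0.13587155 0.37580321]
shift(tool now) [-0.002  -0.0052  0.0367] | 0.0371  turn [-0.0047 -0.0061 -0.0052] 0.009  shift(tool after turn) [-0.0018 -0.0054  0.0366]
```

View pics/w21.png

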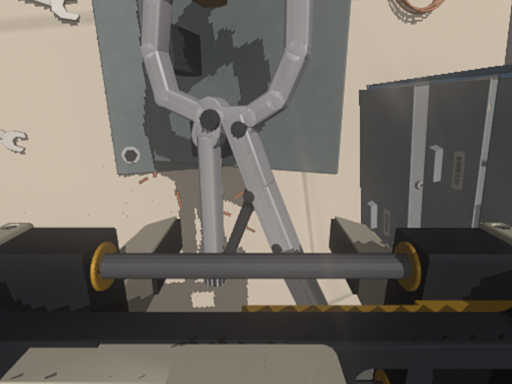

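Both handles lie between the fingers, the fixed one at (210,220) and the moving one at (270,215). Going down.

Call:
{"name": "carry_out", "arguments": {
  "motion": [
    [[0,0,0],[-0.002,-0.005,0.005],0.0915],
    [[0,0,0],[0,0,0.012],0.0915],
    [[0,0,0],[0,0,0.012],0.0915],
    [[0,0,0],[0,0,0.007],0.0915],
    [[0,0,0],[0,0,0],0.0915]
  ]
}}

```text
clock: 35.9
position: [0.5436, 0.0219, 0.1376]
eef_rot: [0.132, 0.753, 0.634, 0.115]
contact_force: [0.5, -0.4, -0.6]
opening: 1.0
```

```bash
python3 - <<'E'
from h import *
T=tools(axes(sl=np.radians(20)))['A'];o=get_obs();print(o['joints'].round(2),o['opening'],o['position'].round(4),o['contact_force'])
plan(T,sq(.021))
E
```

```text
[ 0.55  0.39 -0.81  2.18  0.9   0.5  -1.11] 1.0000611958155075 [0.5436 0.0219 0.1376] [ 0.45435861 -0.39230543 -0.61630423]
shift(tool now) [ 0.     -0.0025  0.0038] | 0.0046  turn [ 0.0029 -0.0054 -0.0041] 0.007  shift(tool after turn) [ 0.0001 -0.0025  0.0038]
```

Call:
{"name": "carry_out", "arguments": {
  "motion": [
    [[0,0,0],[0,0,0.002],0.08],
    [[0,0,0],[0,0,0],0.074],
    [[0,0,0],[0,-0.0028,0.001],0.068],
    [[0,0,0],[0,-0.0028,0.001],0.062],
    [[0,0,0],[0,0,0],0.062]
  ],
  "newtons": 40
}}

```text
clock: 36.4
position: [0.5407, 0.0226, 0.1326]
eef_rot: [0.132, 0.753, 0.634, 0.116]
contact_force: [3.8, -0.8, -0.1]
opening: 0.682
```

```bash
python3 - <<'E'
from h import *
T=tools(axes(sl=np.radians(20)))['A'];o=get_obs();print(o['joints'].round(2),o['opening'],o['position'].round(4),o['contact_force'])
print(((o['position']-nest)@NE).round(4))
d=read_camera('wrist');save(d,'w22')
E
```

```text
[ 0.53  0.39 -0.79  2.19  0.92  0.49 -1.14] 0.6816663757372144 [0.5407 0.0226 0.1326] [ 3.76834126 -0.82452989 -0.08594793]
[ 0.0191 -0.1539  0.0028]
```

View pics/w22.png

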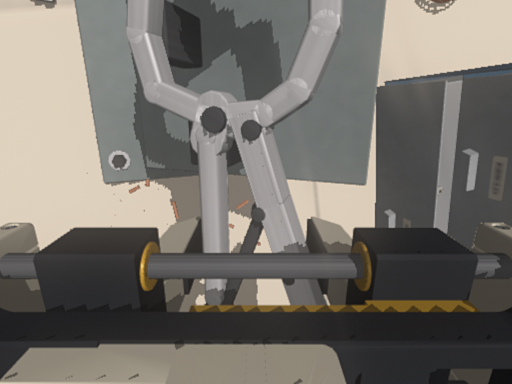

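The handle is closing with the fingers (opening 63 mm, 4 N). Continuing.

Call:
{"name": "carry_out", "arguments": {
  "motion": [
    [[0,0,0],[0,-0.0023,0.0009],0.057],
    [[0,0,0],[0,-0.0023,0.0009],0.052],
    [[0,0,0],[0,-0.0023,0.0009],0.047],
    [[0,0,0],[0,-0.0023,0.0009],0.042],
    [[0,0,0],[0,0,0],0.042],
    [[0,0,0],[0,0,0],0.042]
  ],
  "newtons": 45
}}

```text
clock: 37.05
position: [0.5315, 0.0247, 0.1248]
eef_rot: [0.131, 0.753, 0.635, 0.115]
contact_force: [-0.5, 0.0, -0.3]
opening: 0.46
```

```bash
python3 - <<'E'
from h import *
o=get_obs();print(o['joints'].round(2),o['opening']*91.8,o['position'].round(4),o['contact_force'])
print(((o['position']-nest)@NE).round(4))
d=read_camera('wrist');save(d,'w23')
E
```

```text
[ 0.52  0.39 -0.78  2.22  0.95  0.47 -1.17] 42.23209184053209 [0.5315 0.0247 0.1248] [-0.51951858  0.03347536 -0.34102294]
[ 0.0069 -0.1533  0.0029]
```

View pics/w23.png

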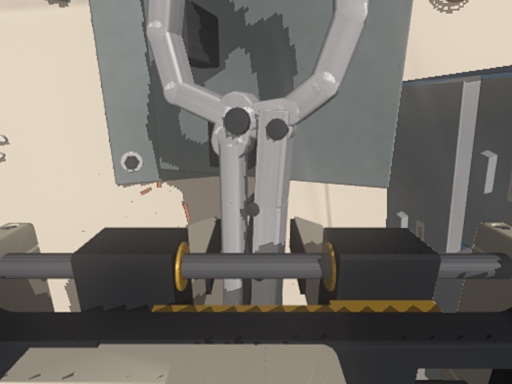

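The handles look parallel and the force has dropped to zero, so it has probably snapped over. I'll squeeze fully to be sure.

Call:
{"name": "carry_out", "arguments": {
  "motion": [
    [[0,0,0],[0,-0.0012,0.0005],0.038],
    [[0,0,0],[0,0,0],0.034],
    [[0,0,0],[0,0,0],0.03],
    [[0,0,0],[0,0,0],0.03],
    [[0,0,0],[0,0,0],0.03]
  ],
  "newtons": 40
}}

```text
clock: 37.6
position: [0.5304, 0.0248, 0.1239]
eef_rot: [0.131, 0.753, 0.635, 0.115]
contact_force: [-4.6, 2.2, 0.9]
opening: 0.381
```

Call:
{"name": "carry_out", "arguments": {
  "motion": [
    [[0,0,0],[0,0,0],0.06],
    [[0,0,0],[0,0,0],0.06],
    [[0,0,0],[0,0,0],0.06],
    [[0,0,0],[0,0,-0.02],0.06],
    [[0,0,0],[0,0,-0.03],0.06],
    [[0,0,0],[0,0,-0.03],0.06],
    [[0,0,0],[0,0,-0.03],0.06],
    [[0,0,0],[0,0,0],0.06]
  ]
}}

```text
clock: 38.4
position: [0.4958, 0.0296, 0.2312]
eef_rot: [0.135, 0.753, 0.634, 0.117]
contact_force: [-0.7, -1.6, 0.0]
opening: 0.658
```

```bash
python3 - <<'E'
from h import *
o=get_obs();print(o['joints'].round(2),o['opening']*91.8,o['position'].round(4),o['contact_force'])
d=read_camera('wrist');save(d,'w24');np.savez('pics/w24.npz',**d,eef_rot=o['eef_rot'],position=o['position'])
c=read_camera('side');a=c['pixels'][145:245,160:320,::-1];cv2.imwrite('pics/s24.png',cv2.resize(a,None,fx=5,fy=5,interpolation=cv2.INTER_CUBIC))
E
```

```text
[ 0.88  0.11 -1.11  2.2   0.41  0.59 -0.69] 60.40459835553022 [0.4958 0.0296 0.2312] [-0.70171211 -1.57409136  0.00199402]
```

View pics/w24.png

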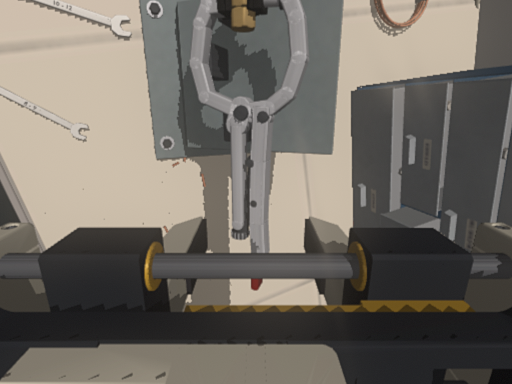

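View pics/s24.png

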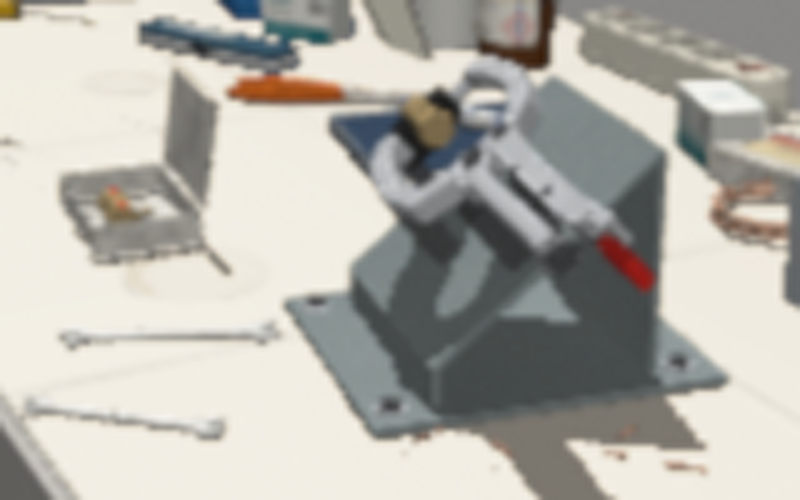

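It's locked: the side view matches the starting picture, with a brass union at (435,120) in closed jaws and the red-marked one in the tin. One numeric check before handing in.

```bash
python3 - <<'E'
from h import *
d=dict(np.load('pics/w24.npz'));A=(cloud(d,d)-nest)@NE
for y in (-.12,-.135,-.15):
    s=(abs(A[...,1]-y)<.003)&(A[...,2]>.001)&(A[...,2]<.02)&(abs(A[...,0])<.08);x=A[s][:,0];print(y,np.percentile(x,[1,99]).round(4))
t=read_camera('top');t0=dict(np.load('pics/top0.npz'))
for nm,(y0,y1,x0,x1) in dict(tee=(190,212,345,370),spl=(203,240,200,225),sps=(224,252,225,255)).items():
    r=t0['pixels'][y0:y1,x0:x1].astype(int);n=t['pixels'][y0:y1,x0:x1].astype(int);print(nm,np.abs(r-n).mean().round(2))
a=t['pixels'][130:260,130:380,::-1];cv2.imwrite('pics/t24.png',cv2.resize(a,None,fx=3.2,fy=3.2,interpolation=cv2.INTER_CUBIC))
h=cv2.cvtColor(d['pixels'],cv2.COLOR_RGB2HSV);m=(h[...,0]>8)&(h[...,0]<30)&(h[...,1]>90)&(h[...,2]>30);m[40:]=0;m[:,:220]=0;m[:,265:]=0
print(np.nanpercentile(A[m],[2,50,98],axis=0).round(4))
E
```

```text
-0.12 [-0.0112  0.0227]
-0.135 [-0.0116  0.022 ]
-0.15 [-0.011   0.0215]
tee 2.46
spl 2.29
sps 3.68
[[-0.0082 -0.0191 -0.0001]
 [ 0.0017 -0.0115  0.0089]
 [ 0.0096 -0.0009  0.0108]]
```

View pics/t24.png

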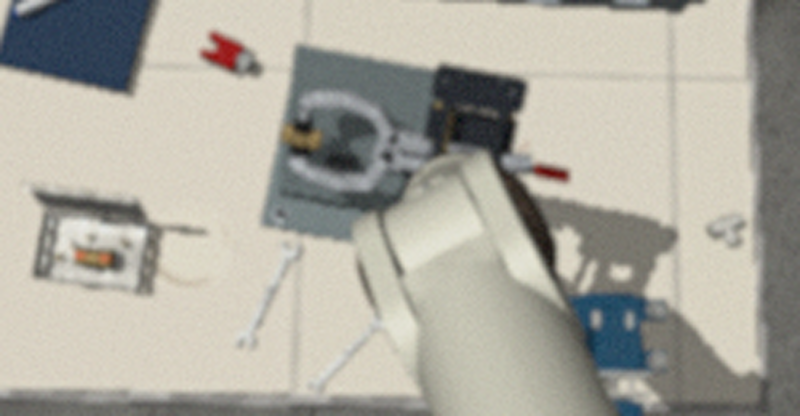

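The handles are 33 mm apart, which is the locked spacing. The tee and both spanners haven't moved, and the robot is clear of everything, so I'm handing in.

```bash
python3 -c "
from rig import close_job
print(close_job())"
```

```text
the job is handed in; nothing more can be done
None
```

The job is done and handed in at about 38.5 s. I pulled the red lever and the clamp sprung open. I laid the red-marked union in the tin, set the next union in the open jaws, and squeezed the handles until they locked.

**Last checks:**
- **Clamp:** the handles stand 33–34 mm apart over their outer faces, which is the locked spacing. They stayed locked after the gripper let go.
- **Next union:** it measured within about 1 mm of the seat when I laid it in the open jaws. After locking, part of it was hidden from the camera. The part I could see has its top where it should be, and about 1–2 mm of shift up the slope is possible.
- **Finished union:** it lies inside the tin, seen in the top, side and wrist views.
- **Tee and spanners:** all three look unmoved. The arm partly covered the short spanner in the last top view.
- **Robot:** it was clear of everything at the end, with the tool force near zero.

**Not checked:** I could not measure how hard the clamp presses on the union.

**What differed from plan:** the arm could not reach the full 40° tilt over the handles, so I worked the lever at 15° and the handles at 20°. I also gripped the next union nearer its top than planned, but it did not slip.

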